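# Change the wrapping-paper roll and clear the packing bench

## Task

Get the packing bench ready for the next order by changing the paper roll and clearing the scraps: swing the dispenser's brake lever fully open (green mark), then lift out the spent core and put it in the blue waste bin, then lower the fresh roll, held all the way down, into the two open slots until both axle ends rest on the bottom, and then set the lever to the yellow run mark. All packing scraps on the bench (paper balls, wood, foam and cardboard offcuts) go into the bin too, whenever it suits; leave the bottle, the tape and the carton where they stand.

Things in the scene. Friction and masses are not known exactly. Their poses are not given: they have to be found in the camera images.
- dispenser: grey steel paper-roll dispenser, fixed: base 150 (x) x 250 (y) x 12 mm, two 8 mm side plates centred at y = +-99 mm, 120 mm long, 108 mm high, with upward-open slots at x = 0. Low bars join the plates (tie rod x = -50, z = 32; tear-off bar x = 66, z = 30 mm). Origin: centre of the base's underside on the bench; x away from the robot at yaw 0, y along the axle, z up
- seat_left (a point): where the centre line of the axle lies in the middle of the +y side plate when it is fully home: x = 0, y = +99, z = 75 mm of the dispenser. Each slot is 16 mm wide from its flat bottom (z = 69 mm) up to z = 90 mm, then flares to 36 mm at the plate's top (z = 108 mm)
- seat_right (a point): the same in the -y side plate: x = 0, y = -99, z = 75 mm of the dispenser
- brake_lever (a joint): brake lever outside the -y side plate, hinged along the dispenser's y. 0 = fully open, green mark (handle leans 0.45 rad from vertical to the dispenser's -x, keeper arm up, clear of the slot). It grows as the handle goes to +x and the arm comes down over the axle stub: upright at 0.45, yellow run mark 0.96, red mark and stop (braked) 1.30. Stays where left; about 3 N moves it
- lever_pivot (a point): pivot of the brake lever: x = -50, y = -110, z = 87 mm of the dispenser
- lever_grip (a point): centre of the lever's black round handgrip, 24 mm diameter, 44 mm long along the lever, 120 mm from the pivot. It can be pinched across the dispenser's y direction from above and followed round its arc
- bin: open blue plastic waste bin, fixed on the bench, outside 340 (x) x 240 (y) x 130 mm high, walls and floor 5 mm; origin: centre of its underside; its long side along its x axis
- roll: fresh roll of brown wrapping paper, 0.45 kg: 62 mm diameter, 166 mm wide, between two black square 68 mm end flanges 6 mm thick (178 mm over both); white plastic axle stubs, 12 mm diameter, stick out at both ends (232 mm overall). Origin at its centre, own y along the axle; both ends are alike. It lies on its flanges at the start, centre 34 mm above the bench
- core: spent cardboard core in the dispenser's slots at the start, 0.12 kg: 38 mm diameter tube, the same black square flanges and white axle stubs as the roll (232 mm overall). Origin at its centre, own y along the axle
- roll_end_a (a point): axle centre line on the roll's stub at own y = +99 mm
- roll_end_b (a point): axle centre line on the roll's stub at own y = -99 mm
- paper_ball_1: tightly crumpled brown paper ball, about 42 mm across, flat-sided so that it does not roll; origin at its centre (21 mm above the bench). 42 mm wide along each of its own axes. Packing scrap; may be absent
- paper_ball_2: tightly crumpled white paper ball, about 42 mm across, flat-sided so that it does not roll; origin at its centre (21 mm above the bench). 42 mm wide along each of its own axes. Packing scrap; may be absent
- batten_end: sawn-off end of a wooden batten, 58 (own x) x 30 (own y) x 22 (own z) mm; origin at its centre. Packing scrap; may be absent
- foam_block: white foam end-cap offcut, 56 (own x) x 38 (own y) x 30 (own z) mm, with a shallow 8 mm channel across the middle of its top; origin at its centre. Packing scrap; may be absent
- board_offcut: stack of corrugated cardboard offcuts stuck together, 60 (own x) x 38 (own y) x 18 (own z) mm; origin at its centre. Packing scrap; may be absent
- spray_bottle: yellow bottle with a red cap, 60 mm diameter, 170 mm high, standing; origin: centre of its underside. Leave alone
- tape_roll: amber roll of packing tape lying flat, 100 mm diameter, 48 mm high; origin: centre of its underside. Leave alone
- carton: small taped carton, 70 (x) x 130 (y) x 80 mm; origin: centre of its underside. Leave alone
Mind the look-alikes: they are no part of the job. What is shaped like the roll but orange or turquoise is not meant.

How it is judged:
On the way, in this order (a step that is already met when the one before it is completed fails the run):
1. the brake lever has been swung fully open (value of joint brake_lever below 0.15 rad), for 0.2 s.
2. the spent core lies in the bin (x of core in the frame of bin between -0.165 and 0.165 m and y of core in the frame of bin between -0.115 and 0.115 m and z of core in the frame of bin between 0 and 0.13 m), for 0.2 s.
3. the fresh roll, still held by the gripper, has been lowered into both slots to within 10 mm of the bottom (height (world z) of each of roll_end_a, roll_end_b below 0.085 m and ((horizontal distance between roll_end_a and seat_left below 0.014 m and horizontal distance between roll_end_b and seat_right below 0.014 m) or (horizontal distance between roll_end_b and seat_left below 0.014 m and horizontal distance between roll_end_a and seat_right below 0.014 m)) and contact force between the fingers and roll above 0.5 N), for 0.05 s.
4. the roll rests on the bottom of both slots and the lever stands at the yellow run mark (height (world z) of each of roll_end_a, roll_end_b below 0.079 m and ((horizontal distance between roll_end_a and seat_left below 0.014 m and horizontal distance between roll_end_b and seat_right below 0.014 m) or (horizontal distance between roll_end_b and seat_left below 0.014 m and horizontal distance between roll_end_a and seat_right below 0.014 m)) and value of joint brake_lever between 0.86 and 1.06 rad), for 0.2 s.
At the end, for the whole second after the job is handed in: Every scrap on hand and the spent core lie at rest inside the bin; both ends of the fresh roll's axle rest on the bottom of their slots (each within 4 mm in height; either way round); the brake lever stands at the run mark, 0.96 rad within 0.10 rad (all of step 2 and all of step 4 and x of paper_ball_1 in the frame of bin between -0.165 and 0.165 m and y of paper_ball_1 in the frame of bin between -0.115 and 0.115 m and z of paper_ball_1 in the frame of bin between 0 and 0.13 m and x of paper_ball_2 in the frame of bin between -0.165 and 0.165 m and y of paper_ball_2 in the frame of bin between -0.115 and 0.115 m and z of paper_ball_2 in the frame of bin between 0 and 0.13 m and x of batten_end in the frame of bin between -0.165 and 0.165 m and y of batten_end in the frame of bin between -0.115 and 0.115 m and z of batten_end in the frame of bin between 0 and 0.13 m and x of foam_block in the frame of bin between -0.165 and 0.165 m and y of foam_block in the frame of bin between -0.115 and 0.115 m and z of foam_block in the frame of bin between 0 and 0.13 m and x of board_offcut in the frame of bin between -0.165 and 0.165 m and y of board_offcut in the frame of bin between -0.115 and 0.115 m and z of board_offcut in the frame of bin between 0 and 0.13 m and linear speed of each of paper_ball_1, paper_ball_2, batten_end, foam_block, board_offcut, core, roll below 0.05 m/s); the robot touches nothing.
It fails at once if the bottle, the tape or the carton was moved more than 25 mm or the bottle knocked over (distance of any of spray_bottle, tape_roll, carton from where it was at the start of the episode above 0.025 m or angle between spray_bottle's own z axis and vertical above 0.5 rad).
Of paper_ball_1, paper_ball_2, batten_end, foam_block, board_offcut only 3 to 5 are there at a start; the rules pass over those that are not, and their reading is None.
At some moment in a run one of paper_ball_1, paper_ball_2, batten_end, foam_block, board_offcut may be knocked a few centimetres aside while the robot is not near it.
Once in a run the grip may slacken for a moment while it holds something.
It also fails if it takes over 210 s, if anything falls off the work surface, if the arm or the gripper's body presses on something with over 40 N, if the wrist force passes 120 N, or if a joint passes its speed limit or range.

## Robot

A 6-joint arm with a two-finger parallel gripper is mounted at the origin on the work surface. World frame = base frame: x ahead of the robot, y to its left, z up, the work surface at z = 0. Lengths are in m, angles in rad, forces in N, time in s.
With the tool pointing down it reaches from about 0.3 to 0.95 m from the base axis. Payload 3.1 kg.
Tool frame: the origin (TCP) lies where the fingers leave the gripper's body, on its centre line; the fingertips stand 73 mm ahead of it and the grasp point (between the pads) lies 54 mm ahead of it; z points along the fingers, y is the line along which they close (so a half turn about z gives the same grasp; the last joint's range is limited). The gripper opens to 85 mm and grips with 20 to 120 N. Pads are 22 mm wide; open, the fingers measure 114 mm over their backs; the gripper's body (76 mm by 85 mm) begins 54 mm behind the grasp point. The pads swing forward as they close: fully open they stand 13 mm farther back than shut.
Start: joints at [-1.241, 0.308, 1.634, -0, 1.2, -0.07], TCP at [0.243, -0.576, 0.304] pointing down, gripper open.
Joint ranges: [-3.06, 3.06], [-0.79, 1.96], [0.05, 2.63], [-1.19, 4.34], [0.05, 2.64], [-2.94, 2.94]. Speed limits (rad/s): [2.79, 2.79, 3.14, 3.14, 3.14, 3.14].

## Interface

Orientations are given as [roll, pitch, yaw] about the fixed x, y, z axes, in that order (R = Rz(yaw) Ry(pitch) Rx(roll)).
In Python, from workcell import ctrl gives the robot as it stands.
- The arm moves only by the shell command python3 -m jog 'ROWS' [FORCE]. ROWS is JSON, a list that holds one entry, the list of rows, each a list of 7 numbers: the shift along the tool's x, y, z scaled (see below), then the turn, a rotation vector about the tool's x, y, z scaled (see below), then the gripper's target within -1 to 1 (shut at 1, half-way at 0, fully open at -1). A call has 1 to 20 rows; each row shifts and turns the commanded pose from where the row before left it, along the tool's axes as they then stand; what a row does not reach is not made up. The controller multiplies each number of a shift by 30 cm and each number of a turn by 45 degrees. A row lasts 1/12 s, in which the tool goes at most 41.7 mm and 7.16 degrees, less where a joint would pass 70% of its speed; a pose out of reach is approached as far as the arm can. A call with a number of a shift or a turn outside -1 to 1 is refused whole. A call with a gripper value outside its range is refused whole. The fingers move at their own pace and stop on an object; FORCE is the grip in N (left out, the last holds). Time passes only in rows, so rows that do not move let the fingers close. It gives the time, the measured TCP pose, the force and the opening at its end, in the units of the state.
- ctrl.observe(): the state, without advancing time (a new reading comes with each control period).
- ctrl.capture(name): name is "scene" or "side" or "wrist"; returns (picture, depth): 384x512x3 uint8, blue, green, red; 384x512 float32, m along the optical axis (not along the pixel's ray), 0 where there is no reading.
- ctrl.camera_model(name): a dict with "fx", "fy", "cx", "cy" (pixels), "eye" and "attitude" of the camera in the world. Camera axes: x right, y up, looking along -z (the intrinsics and any distortion apply to the point x, -y, -z); pixel columns grow to the right and rows downward; lengths in m; the calibration is good to about 2 mm. A picture is of the moment at which its call begins: read the wrist's pose just before it. camera_model takes no time and is no camera call; for the wrist camera it gives the pose at the moment of the call.
- ctrl.finish_job(): hands the job in, once; it reports no verdict.
The state is a dict: "time": time; "joint_pos": joint angles; "qvel": joint speeds; "joint_efforts": joint torques, N m; "position": TCP position; "ee_rot": TCP orientation; "contact_force": force on the tool from outside, world axes, zero at the start; "ft_torque": the same for the moment, N m; "gripper_width": finger opening in m.
Only numpy, scipy, OpenCV 4.12 (cv2) and the standard library are available. Lean on these libraries where they do the work, as an engineer would, in place of code of your own. Each camera call takes 0.05 s, during which the arm holds its last target. There are 200 camera calls.

## Working session

There is one attempt and no reset: what is moved stays moved. The work goes in short steps, Python scripts to look and compute and a shell command to move; the robot and the scene stay as the last step left them, time stands still between calls to the robot, and variables do not carry over. Pictures are saved under pics/ and viewed, on a budget of 14 in all, crops included, one or two more only if the job needs it, and the job is handed in when it is done.

```bash
ls; mkdir -p pics; cat > h.py <<'E'
import numpy as np, cv2
from workcell import ctrl
from scipy.spatial.transform import Rotation as R
def cap(n,save=None):
    m=ctrl.camera_model(n); p,d=ctrl.capture(n)
    if save: cv2.imwrite('pics/'+save,p)
    np.savez('/tmp/'+n+'.npz',p=p,d=d,m=np.array([m],dtype=object))
    return m,p,d
def load(n):
    z=np.load('/tmp/'+n+'.npz',allow_pickle=True); return z['m'][0],z['p'],z['d']
def rot(m):
    a=np.array(m['attitude'],float)
    if a.shape==(3,3): return a
    return R.from_euler('xyz',a).as_matrix() if a.size==3 else R.from_quat(a).as_matrix()
def cloud(m,d):
    v,u=np.mgrid[:d.shape[0],:d.shape[1]]
    c=np.stack([(u-m['cx'])/m['fx']*d,-(v-m['cy'])/m['fy']*d,-d],-1)
    w=c@rot(m).T+np.array(m['eye']); w[d==0]=np.nan
    return w
E
python3 - <<'E'
from h import *
for n in('scene','side','wrist'):
    m,p,d=cap(n,n+'0.png'); print(n,m); w=cloud(m,d)
    print(np.nanmin(w,(0,1)),np.nanmax(w,(0,1)))
print(ctrl.observe())
a=np.hstack([load('scene')[1],load('side')[1]])
E
```

```text
pics
scene {'fx': 488.1396978877917, 'fy': 488.1396978877917, 'cx': 251.5895372737084, 'cy': 189.92901104248688, 'eye': array([ 1.33413474, -0.19407338,  1.35396185]), 'attitude': array([0.61834119, 0.00706199, 1.25044801])}
[-1.45830031 -0.80313936 -0.77513069] [1.17489683 1.34700163 0.68491749]
side {'fx': 377.2560564557173, 'fy': 377.2560564557173, 'cx': 258.7668508130328, 'cy': 186.43666142087457, 'eye': array([0.28282738, 0.96338269, 0.66268377]), 'attitude': array([ 1.05690897, -0.010113  , -2.87561274])}
[-0.59457513 -1.87176535 -0.76736163] [2.09247339 0.67356839 0.61704967]
wrist {'fx': 274.5039727548305, 'fy': 274.5039727548305, 'cx': 258.31640218049785, 'cy': 198.80601794932144, 'eye': array([ 0.30727297, -0.54772537,  0.3725763 ]), 'attitude': array([-0.27765542,  0.0016506 , -1.17118393])}
[-0.22834766 -1.83682677 -0.75877081] [ 0.76600605 -0.22216497  0.33132068]
{'time': 0.15, 'joint_pos': array([-1.24074303e+00,  3.08814119e-01,  1.63489049e+00, -2.66788009e-06,
        1.19972190e+00, -6.96674627e-02]), 'qvel': array([ 1.07169202e-03, -3.43364540e-03, -3.10469884e-03,  6.74061103e-05,
        7.44564179e-05, -7.56689200e-04]), 'joint_efforts': array([ 4.29559741e-04, -4.15802979e+01, -2.77146631e+01, -1.35041464e-04,
        6.02006097e-03,  1.49161409e-06]), 'position': array([ 0.24305024, -0.5752422 ,  0.30290685]), 'ee_rot': array([-3.13976307e+00, -1.25178293e-04,  3.99721613e-01]), 'contact_force': array([-1.01555193,  0.15869503,  0.1105703 ]), 'ft_torque': array([ 0.01589611, -0.02415009, -0.03746983]), 'gripper_width': 0.08533856775477536}
```

View pics/scene0.png

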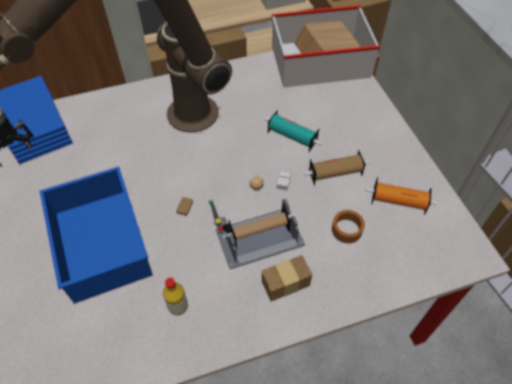

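View pics/side0.png

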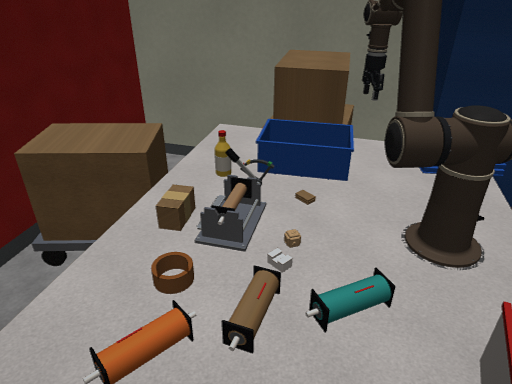

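The scene image shows the blue bin (95,235), the dispenser (260,235) with its lever at (215,215), and the fresh brown roll (337,167). The orange (402,195) and turquoise (293,130) rolls are look-alikes. The scraps I can see are a brown slab (185,206), a brown ball (256,182) and foam (284,180). The tape is at (348,225), the carton at (287,278) and the bottle at (175,297).

```bash
cat > meas.py <<'E'
from h import *
import sys
def blobs(n,zlo=0.009,zhi=0.3):
    m,p,d=load(n); w=cloud(m,d)
    k=(w[...,2]>zlo)&(w[...,2]<zhi)&(w[...,0]>0.2)&(w[...,0]<1.15)&(abs(w[...,1])<.8)
    c,l,s,ce=cv2.connectedComponentsWithStats(k.astype(np.uint8))
    for i in range(1,c):
        if s[i,4]<25: continue
        q=w[l==i]; t=q[q[:,2]>np.percentile(q[:,2],98)-.006]
        r=cv2.minAreaRect((t[:,:2]*1000).astype(np.float32))
        col=np.median(p[l==i],0)
        print(n,'pix',ce[i].round(),s[i,4],'x',np.percentile(q[:,0],[1,99]).round(3),'y',np.percentile(q[:,1],[1,99]).round(3),'ztop',np.percentile(q[:,2],98).round(3),'rect',np.round(r[0],0),np.round(r[1],0),round(r[2]),'bgr',col)
if __name__=='__main__':
    blobs('scene');blobs('side')
    m,p,d=load('scene'); x=p[90:330,20:452]
    cv2.imwrite('pics/crop1.png',cv2.resize(x[60:200,100:360],None,fx=3,fy=3,interpolation=cv2.INTER_CUBIC))
E
python3 meas.py
```

```text
scene pix [209.  89.] 47 x [0.2   0.208] y [0.008 0.059] ztop 0.3 rect [205.  33.] [52.  6.] 87 bgr [24. 26. 26.]
scene pix [297. 132.] 783 x [0.202 0.325] y [0.25  0.392] ztop 0.071 rect [249. 332.] [142.  64.] 35 bgr [122. 126.  42.]
scene pix [ 27. 140.] 114 x [0.211 0.24 ] y [-0.539 -0.505] ztop 0.3 rect [ 221. -524.] [33. 32.] 27 bgr [56.  40.5 32. ]
scene pix [336. 167.] 1066 x [0.409 0.482] y [0.29  0.498] ztop 0.071 rect [443. 396.] [179.  72.] 85 bgr [ 77. 108. 134.]
scene pix [ 89. 234.] 5456 x [0.284 0.64 ] y [-0.543 -0.284] ztop 0.134 rect [ 461. -414.] [357. 252.] 4 bgr [81. 41. 17.]
scene pix [283. 179.] 188 x [0.396 0.456] y [0.184 0.239] ztop 0.036 rect [427. 210.] [36. 61.] 59 bgr [179.  177.5 177. ]
scene pix [256. 182.] 170 x [0.387 0.432] y [0.097 0.141] ztop 0.047 rect [409. 118.] [30. 30.] 33 bgr [103.5 132.5 156.5]
scene pix [401. 195.] 1194 x [0.553 0.691] y [0.456 0.637] ztop 0.07 rect [619. 548.] [178.  68.] 57 bgr [ 40. 105. 175.]
scene pix [184. 205.] 201 x [0.382 0.447] y [-0.162 -0.104] ztop 0.024 rect [ 414. -133.] [39. 61.] 57 bgr [ 77. 108. 133.]
scen
[... 1107 characters left out ...]
2 x [0.387 0.432] y [0.105 0.145] ztop 0.044 rect [410. 122.] [28. 33.] 29 bgr [ 69.   92.5 109. ]
side pix [279. 259.] 335 x [0.394 0.458] y [0.188 0.242] ztop 0.031 rect [425. 212.] [40. 56.] 58 bgr [159. 165. 169.]
side pix [172. 271.] 1217 x [0.616 0.711] y [0.294 0.389] ztop 0.049 rect [665. 340.] [98. 99.] 32 bgr [22. 40. 64.]
side pix [251. 309.] 2550 x [0.404 0.482] y [0.312 0.51 ] ztop 0.067 rect [443. 400.] [180.  66.] 84 bgr [ 56.  84. 110.]
side pix [340. 302.] 1910 x [0.201 0.326] y [0.278 0.399] ztop 0.067 rect [247. 335.] [151.  67.] 33 bgr [ 96. 101.  34.]
side pix [141. 346.] 3649 x [0.547 0.685] y [0.463 0.642] ztop 0.067 rect [620. 549.] [178.  70.] 57 bgr [ 34.  78. 156.]
```

View pics/crop1.png

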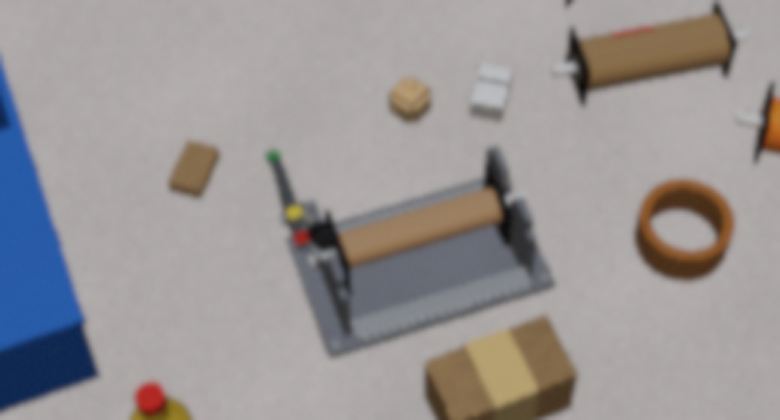

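The crop shows the board offcut at (185,206), the ball at (256,182), the foam at (284,180), the brown roll and the lever near the red mark. Next I move above the dispenser for a close look.

```bash
python3 -m jog '[[[0,0,-0.02,0,0,0.1275,-1],[0,0,-0.02,0,0,0.1275,-1],[0,0,-0.02,0,0,0.1275,-1],[0,0,-0.02,0,0,0.1265,-1],[0.05,-0.118,-0.02,0,0,0,-1],[0.05,-0.118,-0.02,0,0,0,-1],[0.05,-0.118,-0.02,0,0,0,-1],[0.05,-0.118,-0.02,0,0,0,-1],[0.05,-0.118,-0.02,0,0,0,-1],[0.05,-0.118,-0.02,0,0,0,-1],[0.05,-0.118,-0.02,0,0,0,-1],[0.05,-0.118,-0.02,0,0,0,-1],[0.05,-0.118,-0.02,0,0,0,-1],[0.05,-0.118,-0.02,0,0,0,-1],[0.05,-0.118,-0.02,0,0,0,-1],[0.05,-0.118,-0.02,0,0,0,-1],[0.05,-0.118,-0.02,0,0,0,-1],[0.05,-0.118,-0.02,0,0,0,-1],[0.05,-0.118,-0.02,0,0,0,-1],[0.05,-0.118,0,0,0,0,-1]]]'
python3 -m jog '[[[0.02,-0.118,0,0,0,0,-1],[0,0,0,0,0,0,-1],[0,0,0,0,0,0,-1],[0,0,0,0,0,0,-1]]]'
python3 - <<'E'
from h import *
from meas import blobs
m,p,d=cap('wrist','w1.png'); print(m); o=ctrl.observe(); print(o['position'],o['ee_rot'],o['contact_force'])
blobs('wrist')
cv2.imwrite('pics/w1b.png',cv2.resize(p,(768,576),interpolation=cv2.INTER_CUBIC))
E
```

```text
time: 1.82
position: [0.4839, -0.0074, 0.4193]
ee_rot: [3.141, -0.003, 0.0]
contact_force: [1.0, -0.7, 0.3]
gripper_width: 0.0852
time: 2.15
position: [0.4889, 0.0259, 0.4174]
ee_rot: [3.141, 0.001, 0.001]
contact_force: [-0.8, 0.1, 1.3]
gripper_width: 0.0853
{'fx': 274.5039727548305, 'fy': 274.5039727548305, 'cx': 258.31640218049785, 'cy': 198.80601794932144, 'eye': array([0.55863145, 0.02645428, 0.48717705]), 'attitude': array([-2.78731866e-01, -1.12110030e-03, -1.57010706e+00])}
[0.48888467 0.02530375 0.41752719] [ 3.14090580e+00  8.19805578e-04 -5.65000012e-04] [ 0.76945744 -0.02318288 -0.13353173]
wrist pix [434.   5.] 460 x [0.712 0.729] y [-0.246 -0.208] ztop 0.063 rect [ 713. -234.] [22.  3.] 88 bgr [32. 37. 39.]
wrist pix [46. 43.] 3992 x [0.616 0.712] y [0.289 0.384] ztop 0.049 rect [665. 338.] [99. 99.] 5 bgr [ 9. 19. 32.]
wrist pix [246.  85.] 20105 x [0.528 0.681] y [-0.065  0.168] ztop 0.188 rect [644. -43.] [23. 30.] 90 bgr [62. 61. 59.]
wrist pix [473. 187.] 14600 x [0.287 0.62 ] y [-0.424 -0.278] ztop 0.13 rect [ 447. -292.] [356.  60.] 14 bgr [29. 12.  4.]
wrist pix [ 52. 192.] 3838 x [0.406 0.478] y [0.288 0.444] ztop 0.067 rect [449. 370.] [134.  65.] 77 bgr [36. 60. 83.]
wrist pix [154. 198.] 792 x [0.396 0.457] y [0.183 0.237] ztop 0.031 rect [425. 212.] [38. 56.] 58 bgr [148. 149. 149.]
wrist pix [346. 204.] 740 x [0.384 0.446] y [-0.16  -0.103] ztop 0.019 rect [ 414. -133.] [39. 60.] 55 bgr [39. 64. 86.]
wrist pix [205. 207.] 596 x [0.39  0.433] y [0.097 0.141] ztop 0.043 rect [411. 119.] [30. 31.] 35 bgr [ 64.   98.  125.5]
wrist pix [ 82. 275.] 1812 x [0.255 0.327] y [0.302 0.389] ztop 0.067 rect [280. 359.] [78. 65.] 23 bgr [69. 76. 19.]
```

View pics/w1b.png

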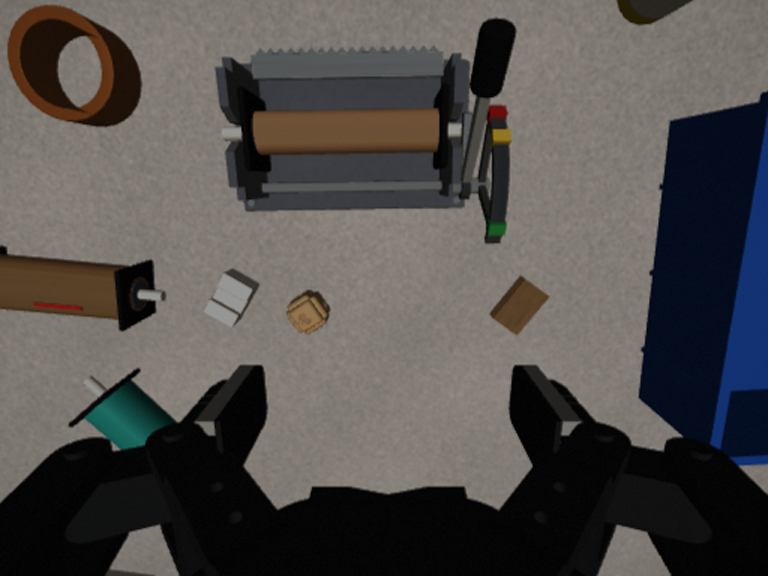

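The wrist view shows the core in its slots, the black lever grip at (493,58) near the red mark, and the green mark at (496,230). I'll work out the numbers for the grip, the plates and the core.

```bash
python3 - <<'E'
from h import *
m,p,d=load('wrist'); w=cloud(m,d)
X,Y,Z=w[...,0],w[...,1],w[...,2]
reg=(X>.5)&(X<.71)&(Y>-.1)&(Y<.2)
hsv=cv2.cvtColor(p,cv2.COLOR_BGR2HSV)
def rp(n,k):
    q=w[k]
    if len(q)<5: print(n,len(q));return
    r=cv2.minAreaRect((q[:,:2]*1000).astype(np.float32)); print(n,len(q),q.mean(0).round(4),np.percentile(q,1,0).round(3),np.percentile(q,99,0).round(3),np.round(r[0],1),np.round(r[1]),round(r[2],1))
rp('base',reg&(abs(Z-.012)<.004)); rp('platetop',reg&(abs(Z-.108)<.004))
rp('plateL',reg&(abs(Z-.106)<.006)&(Y>.06)); rp('plateR',reg&(abs(Z-.106)<.006)&(Y<.06)&(Y>-.06))
t=reg&(Z>.08)&(Z<.105)&(hsv[...,1]>100)&(abs(Y-.06)<.075)
rp('tube',t)
q=w[t]
for y0 in np.arange(0,.13,.02):
    s=q[abs(q[:,1]-y0)<.01]
    if len(s): print(round(y0,2),s[s[:,2]>s[:,2].max()-.004].mean(0).round(4))
g=reg&(Y<-.01)&(Z>.14); rp('grip',g)
q=w[g]; 
for x0 in np.arange(.61,.68,.01):
    s=q[abs(q[:,0]-x0)<.005]
    if len(s): print(round(x0,2),len(s),s.mean(0).round(4),s[:,2].max().round(4),s[:,1].min().round(4),s[:,1].max().round(4))
E
```

```text
base 6281 [0.5947 0.0634 0.0117] [ 0.53  -0.056  0.009] [0.668 0.174 0.014] [602.5  64.6] [149. 249.] 0.7
platetop 1439 [0.6014 0.0557 0.1075] [ 0.546 -0.062  0.104] [0.65  0.168 0.111] [592.6  52.6] [116. 231.] 0.7
plateL 808 [0.6035 0.1569 0.1065] [0.555 0.146 0.1  ] [0.649 0.168 0.11 ] [601.6 157.1] [96. 23.] 0.8
plateR 846 [ 0.5995 -0.0332  0.1069] [ 0.544 -0.059  0.1  ] [ 0.651 -0.019  0.111] [593.8 -39.7] [117.  40.] 1.0
tube 3095 [0.6019 0.0601 0.0903] [ 0.584 -0.014  0.081] [0.62  0.134 0.095] [602.4  60. ] [ 36. 150.] 1.0
0.0 [ 0.6041 -0.      0.0932]
0.02 [0.6038 0.0197 0.0928]
0.04 [0.6032 0.0398 0.093 ]
0.06 [0.6029 0.06   0.0929]
0.08 [0.6026 0.0799 0.0931]
0.1 [0.6025 0.0998 0.0931]
0.12 [0.6021 0.1199 0.0934]
grip 6984 [ 0.5356 -0.0373  0.3302] [ 0.5   -0.066  0.142] [ 0.654 -0.011  0.436] [577.2 -49.6] [ 57. 163.] 81.2
0.61 138 [ 0.6099 -0.0475  0.1489] 0.1594 -0.0665 -0.0405
0.62 230 [ 0.6205 -0.0431  0.1679] 0.177 -0.055 -0.0329
0.63 320 [ 0.6301 -0.0422  0.1779] 0.1881 -0.055 -0.0323
0.64 352 [ 0.6401 -0.042   0.188 ] 0.1972 -0.0548 -0.0323
0.65 236 [ 0.6494 -0.0424  0.1909] 0.1958 -0.0548 -0.0322
0.66 63 [ 0.657  -0.0439  0.1851] 0.1878 -0.053 -0.035
```

```bash
python3 -m jog '[[[0.07,0.033,0.056,0,0,0,-0.2],[0.07,0.033,0.056,0,0,0,-0.2],[0.07,0.033,0.056,0,0,0,-0.2],[0.07,0.033,0.056,0,0,0,-0.2],[0.07,0.033,0.056,0,0,0,-0.2],[0.07,0.033,0.056,0,0,0,-0.2],[0.07,0.033,0.056,0,0,0,-0.2],[0,0,0.059,0,0,0,-0.2],[0,0,0.059,0,0,0,-0.2],[0,0,0.059,0,0,0,-0.2],[0,0,0.059,0,0,0,-0.2],[0,0,0,0,0,0,-0.2],[0,0,0,0,0,0,1],[0,0,0,0,0,0,1],[0,0,0,0,0,0,1],[0,0,0,0,0,0,1],[0,0,0,0,0,0,1],[0,0,0,0,0,0,1]]]' 25
```

```text
time: 3.7
position: [0.6369, -0.0443, 0.231]
ee_rot: [3.139, -0.002, 0.001]
contact_force: [-0.4, -3.8, 2.0]
gripper_width: 0.0233
```

Gripped: the opening of 23 mm matches the 24 mm grip. Now I swing it round the arc.

```bash
python3 -m jog '[[[-0.031,0,-0.024,0,0,0,1],[-0.031,0,-0.024,0,0,0,1],[-0.036,0,-0.017,0,0,0,1],[-0.036,0,-0.017,0,0,0,1],[-0.039,0,-0.01,0,0,0,1],[-0.039,0,-0.01,0,0,0,1],[-0.04,0,-0.002,0,0,0,1],[-0.04,0,-0.002,0,0,0,1],[-0.039,0,0.006,0,0,0,1],[-0.039,0,0.006,0,0,0,1],[-0.032,0,0.011,0,0,0,1],[-0.032,0,0.011,0,0,0,1],[0,0,0,0,0,0,1],[0,0,0,0,0,0,1],[0,0,0,0,0,0,1]]]'
```

```text
time: 4.95
position: [0.5062, -0.0426, 0.251]
ee_rot: [-3.141, -0.0, 0.0]
contact_force: [0.2, -0.6, 0.5]
gripper_width: 0.0002
```

The lever slipped out, since the opening is 0. I'll lift off and look.

```bash
python3 -m jog '[[[0,0,-0.1,0,0,0,-0.2],[0,0,-0.1,0,0,0,-0.2],[0,0,-0.1,0,0,0,-0.2],[0,0,-0.1,0,0,0,-0.2],[0,0,-0.1,0,0,0,-0.2],[0,0,0,0,0,0,-0.2],[0,0,0,0,0,0,-0.2]]]'
python3 - <<'E'
from h import *
m,p,d=cap('wrist'); w=cloud(m,d); p2=cv2.resize(p,(768,576)); cv2.imwrite('pics/w2.png',p2)
X,Y,Z=w[...,0],w[...,1],w[...,2]
q=w[(Y>-.075)&(Y<-.02)&(X>.45)&(X<.7)&(Z>.12)&(Z<.27)]
for x0 in np.arange(.48,.68,.01):
    s=q[abs(q[:,0]-x0)<.005]
    if len(s)>3: print(round(x0,2),len(s),s.mean(0).round(4),s[:,2].max().round(4))
E
```

```text
time: 5.53
position: [0.5076, -0.043, 0.4036]
ee_rot: [3.141, -0.006, 0.001]
contact_force: [0.0, -0.6, -0.9]
gripper_width: 0.0513
0.51 39 [ 0.5122 -0.0612  0.146 ] 0.1483
0.52 48 [ 0.5202 -0.0636  0.1546] 0.1586
0.53 203 [ 0.5312 -0.0501  0.2096] 0.2296
0.54 329 [ 0.54   -0.0486  0.2153] 0.2299
0.55 382 [ 0.5496 -0.0493  0.194 ] 0.23
0.56 111 [ 0.5594 -0.0586  0.1558] 0.1618
0.57 129 [ 0.5706 -0.0579  0.1526] 0.1607
0.58 159 [ 0.5805 -0.0545  0.1469] 0.1579
0.59 179 [ 0.59   -0.0547  0.1483] 0.1575
0.6 102 [ 0.6    -0.0598  0.1451] 0.1542
0.61 105 [ 0.6102 -0.0601  0.1387] 0.1428
0.62 11 [ 0.6166 -0.0598  0.1286] 0.1344
```

View pics/w2.png

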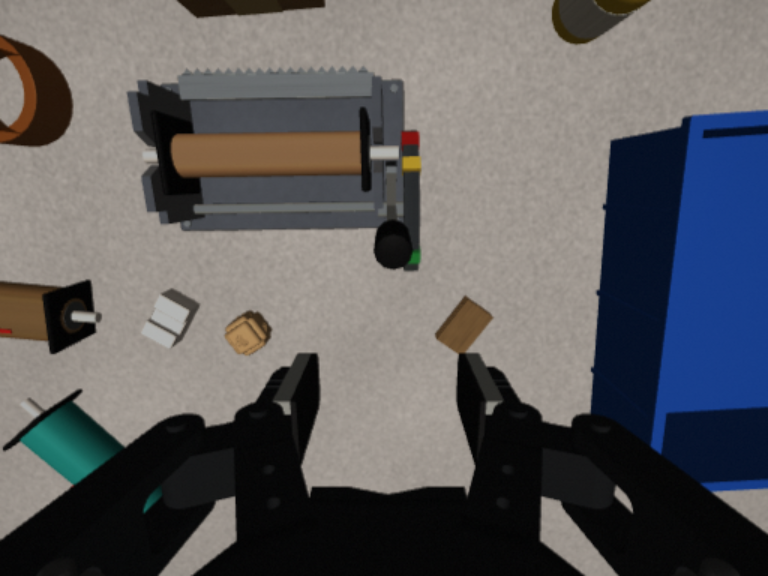

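The lever is about upright, at roughly 0.37. I'll push it the rest of the way with closed fingers from the +x side.

```bash
python3 -m jog '[[[0.045,0,0.02,0,0,0,1],[0.045,0,0.02,0,0,0,1],[0.045,0,0.02,0,0,0,1],[0.045,0,0.02,0,0,0,1],[0.045,0,0.02,0,0,0,1],[0.045,0,0.02,0,0,0,1],[0,0,0.07,0,0,0,1],[0,0,0.07,0,0,0,1],[0,0,0.07,0,0,0,1],[0,0,0.07,0,0,0,1],[0,0,0.069,0,0,0,1],[0,0,0,0,0,0,1],[-0.024,0,0,0,0,0,1],[-0.024,0,0,0,0,0,1],[-0.024,0,0,0,0,0,1],[-0.024,0,0,0,0,0,1],[-0.024,0,0,0,0,0,1],[-0.024,0,0,0,0,0,1],[-0.024,0,0,0,0,0,1],[-0.024,0,0,0,0,0,1]]]'
python3 -m jog '[[[0,0,0,0,0,0,1],[0.05,0,0,0,0,0,1],[0,0,-0.1,0,0,0,-0.2],[0,0,-0.1,0,0,0,-0.2],[-0.1,0,-0.1,0,0,0,-0.2],[-0.1,0,-0.1,0,0,0,-0.2],[-0.1,0,-0.1,0,0,0,-0.2],[0,0,0,0,0,0,-0.2],[0,0,0,0,0,0,-0.2]]]'
python3 - <<'E'
from h import *
m,p,d=cap('wrist'); w=cloud(m,d); p2=cv2.resize(p,(768,576)); cv2.imwrite('pics/w3.png',p2)
X,Y,Z=w[...,0],w[...,1],w[...,2]
q=w[(Y>-.075)&(Y<-.02)&(X>.45)&(X<.7)&(Z>.12)&(Z<.25)]
for x0 in np.arange(.47,.62,.01):
    s=q[abs(q[:,0]-x0)<.005]
    if len(s)>3: print(round(x0,2),len(s),s.mean(0).round(4),s[:,2].max().round(4))
E
```

```text
time: 7.25
position: [0.5292, -0.0433, 0.2611]
ee_rot: [3.141, -0.002, 0.0]
contact_force: [2.5, -0.0, -0.8]
gripper_width: -0.0001
time: 8.0
position: [0.4553, -0.0434, 0.4112]
ee_rot: [3.141, -0.004, -0.0]
contact_force: [0.6, 0.0, -1.1]
gripper_width: 0.0511
0.48 8 [ 0.4843 -0.0463  0.2099] 0.2108
0.49 202 [ 0.4907 -0.0464  0.2133] 0.217
0.5 254 [ 0.5002 -0.0462  0.2146] 0.219
0.51 286 [ 0.51   -0.0482  0.195 ] 0.2168
0.52 216 [ 0.5194 -0.0533  0.1696] 0.1955
0.53 168 [ 0.5298 -0.0554  0.1543] 0.1619
0.54 157 [ 0.54   -0.0564  0.1501] 0.1602
0.55 102 [ 0.55   -0.0605  0.1597] 0.1619
0.56 162 [ 0.5604 -0.0554  0.1499] 0.1616
0.57 180 [ 0.5698 -0.0545  0.1538] 0.1606
0.58 116 [ 0.5795 -0.0584  0.1542] 0.1578
0.59 128 [ 0.5896 -0.0602  0.1544] 0.1579
0.6 85 [ 0.6002 -0.0594  0.1451] 0.1533
0.61 111 [ 0.6094 -0.0596  0.1388] 0.1421
0.62 12 [ 0.6155 -0.0593  0.1344] 0.1358
```

The lever is at about 0.04 rad, which counts as open. Next is the core.

```bash
python3 -m jog '[[[0.07,-0.049,0.053,0,0,0,-0.6],[0.07,-0.049,0.053,0,0,0,-0.6],[0.07,-0.049,0.053,0,0,0,-0.6],[0.07,-0.049,0.053,0,0,0,-0.6],[0.07,-0.049,0.053,0,0,0,-0.6],[0.07,-0.049,0.053,0,0,0,-0.6],[0.07,-0.049,0.053,0,0,0,-0.6],[0,0,0,0,0,-0.1555,-0.6],[0,0,0,0,0,-0.1555,-0.6],[0,0,0,0,0,-0.1555,-0.6],[0,0,0,0,0,-0.1555,-0.6],[0,0,0,0,0,-0.1555,-0.6],[0,0,0,0,0,-0.1555,-0.6],[0,0,0,0,0,-0.1555,-0.6],[0,0,0,0,0,-0.1555,-0.6],[0,0,0,0,0,-0.1555,-0.6],[0,0,0,0,0,-0.1555,-0.6],[0,0,0,0,0,-0.1555,-0.6],[0,0,0,0,0,-0.1555,-0.6],[0,0,0,0,0,-0.1555,-0.6]]]'
python3 -m jog '[[[0,0,0,0,0,0,-0.6],[0,0,0,0,0,0,-0.6]]]'
python3 - <<'E'
from h import *
m,p,d=cap('wrist'); w=cloud(m,d); cv2.imwrite('pics/w4.png',p)
X,Y,Z=w[...,0],w[...,1],w[...,2]
hsv=cv2.cvtColor(p,cv2.COLOR_BGR2HSV)
q=w[(abs(X-.6)<.03)&(Z>.075)&(Z<.1)&(hsv[...,1]>100)&(Y<.16)&(Y>-.03)]
print(np.percentile(q,[1,50,99],axis=0).round(4)); print(ctrl.observe()['position'])
E
```

```text
time: 9.72
position: [0.6022, 0.0597, 0.294]
ee_rot: [-3.135, 0.0, 1.594]
contact_force: [0.5, 0.3, -0.0]
gripper_width: 0.0686
time: 9.88
position: [0.6024, 0.0597, 0.2949]
ee_rot: [-3.137, 0.0, 1.585]
contact_force: [0.7, -0.4, 0.2]
gripper_width: 0.0682
[[ 0.5841 -0.0191  0.0795]
 [ 0.6024  0.073   0.0915]
 [ 0.6209  0.1463  0.0953]]
[0.6025531  0.05971166 0.29534475]
```

```bash
python3 -m jog '[[[0,0,0.092,0,0,0,-0.6],[0,0,0.092,0,0,0,-0.6],[0,0,0.092,0,0,0,-0.6],[0,0,0.092,0,0,0,-0.6],[0,0,0.092,0,0,0,-0.6],[0,0,0.092,0,0,0,-0.6],[0,0,0,0,0,0,-0.6],[0,0,0,0,0,0,1],[0,0,0,0,0,0,1],[0,0,0,0,0,0,1],[0,0,0,0,0,0,1],[0,0,0,0,0,0,1],[0,0,0,0,0,0,1]]]' 50
python3 -m jog '[[[0,0,-0.04,0,0,0,1],[0,0,-0.06,0,0,0,1],[0,0,-0.06,0,0,0,1],[0,0,-0.06,0,0,0,1],[0,0,-0.06,0,0,0,1],[0,0,-0.06,0,0,0,1],[0,0,-0.06,0,0,0,1],[0,0,-0.06,0,0,0,1],[0,0,-0.06,0,0,0,1],[0,0,-0.06,0,0,0,1],[0,0,-0.06,0,0,0,1],[0,0,-0.06,0,0,0,1],[0,0,-0.06,0,0,0,1],[0,0,-0.06,0,0,0,1],[0,0,-0.06,0,0,0,1],[0,0,0,0,0,0,1]]]'
```

```text
time: 11.02
position: [0.6043, 0.0597, 0.1339]
ee_rot: [3.138, -0.0, 1.587]
contact_force: [-0.5, -0.2, 4.6]
gripper_width: 0.0364
time: 12.35
position: [0.6045, 0.0597, 0.4014]
ee_rot: [3.133, -0.0, 1.588]
contact_force: [1.1, -0.0, 0.6]
gripper_width: 0.0365
```

```bash
python3 -m jog '[[[-0.06,-0.018,0,0,0,0,1],[-0.08,-0.024,0,0,0,0,1],[-0.08,-0.024,0,0,0,0,1],[-0.08,-0.024,0,0,0,0,1],[-0.08,-0.024,0,0,0,0,1],[-0.08,-0.024,0,0,0,0,1],[-0.08,-0.024,0,0,0,0,1],[-0.08,-0.024,0,0,0,0,1],[-0.08,-0.024,0,0,0,0,1],[-0.08,-0.024,0,0,0,0,1],[-0.08,-0.024,0,0,0,0,1],[-0.08,-0.024,0,0,0,0,1],[-0.08,-0.024,0,0,0,0,1],[-0.08,-0.024,0,0,0,0,1],[-0.08,-0.024,0,0,0,0,1],[-0.08,-0.024,0,0,0,0,1],[-0.08,-0.024,0,0,0,0,1],[-0.08,-0.024,0,0,0,0,1],[-0.08,-0.024,0,0,0,0,1],[-0.06,-0.018,0,0,0,0,1]]]'
python3 -m jog '[[[0,0,0,0,0,0.144,1],[0,0,0,0,0,0.144,1],[0,0,0,0,0,0.144,1],[0,0,0,0,0,0.144,1],[0,0,0,0,0,0.144,1],[0,0,0,0,0,0.144,1],[0,0,0,0,0,0.144,1],[0,0,0,0,0,0.144,1],[0,0,0,0,0,0.144,1],[0,0,0,0,0,0.144,1],[0,0,0,0,0,0.144,1],[0,0,0,0,0,0.144,1],[0,0,0,0,0,0.144,1],[0,0,0,0,0,0.144,1],[0,0,0,0,0,0,1],[0,0,0,0,0,0,1]]]'
python3 - <<'E'
from h import *
m,p,d=cap('wrist','w5.png'); w=cloud(m,d)
hsv=cv2.cvtColor(p,cv2.COLOR_BGR2HSV)
k=(hsv[...,0]>100)&(hsv[...,0]<130)&(hsv[...,1]>150)&(w[...,2]>.115)&(w[...,2]<.15)
q=w[k]; print(len(q),np.percentile(q,[1,99],axis=0).round(3))
print(cv2.minAreaRect((q[:,:2]*1000).astype(np.float32)))
m,p,d=cap('scene'); w=cloud(m,d)
k=(w[...,2]>.12)&(w[...,2]<.145)&(w[...,1]<-.25)&(w[...,0]<.7)&(w[...,0]>.27); q=w[k]
print(cv2.minAreaRect((q[:,:2]*1000).astype(np.float32)))
print(ctrl.observe()['position'],ctrl.observe()['gripper_width'])
E
```

```text
time: 14.02
position: [0.4693, -0.4122, 0.3947]
ee_rot: [-3.14, -0.0, 1.587]
contact_force: [0.0, 0.2, -1.2]
gripper_width: 0.0365
time: 15.35
position: [0.4702, -0.4103, 0.395]
ee_rot: [-3.141, 0.001, 0.007]
contact_force: [0.4, -0.4, -1.6]
gripper_width: 0.0362
8592 [[ 0.299 -0.543  0.116]
 [ 0.641 -0.28   0.131]]
((460.26031494140625, -413.57666015625), (352.5067138671875, 251.92066955566406), 3.795790433883667)
((458.95849609375, -414.55206298828125), (361.5910949707031, 252.69715881347656), 3.9440793991088867)
[ 0.47038462 -0.41045843  0.39534721] 0.03633078881701365
```

View pics/w5.png

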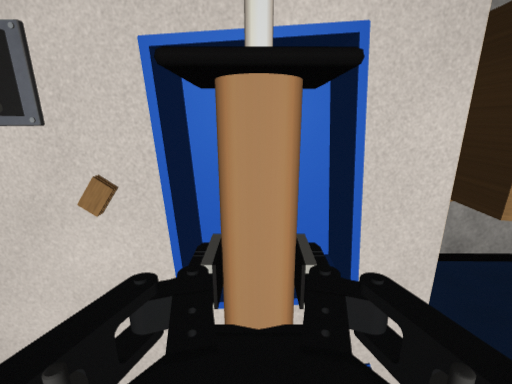

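The core is held above the bin. I'll lower it along the -y side and release it.

```bash
python3 -m jog '[[[-0.033,0.05,0,0,0,0,1],[0,0.05,0,0,0,-0.085,1],[0,0.05,0.07,0,0,0,1],[0,0,0.078,0,0,0,1],[0,0,0.078,0,0,0,1],[0,0,0.078,0,0,0,1],[0,0,0.078,0,0,0,1],[0,0,0.078,0,0,0,1],[0,0,0.078,0,0,0,1],[0,0,0.078,0,0,0,1],[0,0,0.078,0,0,0,1],[0,0,0.078,0,0,0,1],[0,0,0.078,0,0,0,1],[0,0,0,0,0,0,1],[0,0,0,0,0,0,-0.6],[0,0,0,0,0,0,-0.6],[0,0,0,0,0,0,-0.6],[0,0,0,0,0,0,-0.6]]]'
python3 -m jog '[[[0,0,-0.12,0,0,0,-0.6],[0,0,-0.12,0,0,0,-0.6],[0,0,-0.12,0,0,0,-0.6],[0,0,-0.12,0,0,0,-0.6],[0,0,-0.12,0,0,0,-0.6],[0,0,-0.12,0,0,0,-0.6],[0,0,-0.12,0,0,0,-0.6],[0,0,0,0,0,0,-0.6]]]'
python3 - <<'E'
from h import *
from meas import blobs
m,p,d=cap('wrist','w6.png');m,p,d=cap('scene','s2.png');blobs('scene')
o=ctrl.observe();print(o['position'],o['ee_rot'])
E
```

```text
time: 16.95
position: [0.4631, -0.4569, 0.1435]
ee_rot: [3.138, -0.003, 0.071]
contact_force: [0.9, 0.2, 0.2]
gripper_width: 0.0684
time: 17.62
position: [0.4642, -0.4582, 0.4056]
ee_rot: [3.126, -0.012, 0.071]
contact_force: [0.4, -1.4, 0.8]
gripper_width: 0.0685
scene pix [297. 132.] 776 x [0.201 0.325] y [0.253 0.392] ztop 0.071 rect [247. 330.] [152.  65.] 34 bgr [122. 126.  42.]
scene pix [336. 167.] 1067 x [0.408 0.481] y [0.292 0.499] ztop 0.071 rect [441. 396.] [180.  66.] 87 bgr [ 77. 108. 134.]
scene pix [ 88. 235.] 6514 x [0.285 0.64 ] y [-0.542 -0.284] ztop 0.133 rect [ 461. -414.] [358. 252.] 4 bgr [82. 41. 17.]
scene pix [283. 179.] 190 x [0.395 0.456] y [0.184 0.24 ] ztop 0.036 rect [426. 210.] [35. 60.] 55 bgr [179. 177. 177.]
scene pix [256. 182.] 169 x [0.387 0.433] y [0.097 0.14 ] ztop 0.047 rect [407. 120.] [32. 29.] 34 bgr [104. 133. 157.]
scene pix [401. 195.] 1195 x [0.554 0.69 ] y [0.456 0.639] ztop 0.071 rect [617. 548.] [178.  69.] 57 bgr [ 41. 106. 176.]
scene pix [255. 232.] 3507 x [0.501 0.68 ] y [-0.065  0.18 ] ztop 0.201 rect [501. -48.] [23. 31.] 75 bgr [116. 107. 103.]
scene pix [184. 205.] 198 x [0.38  0.447] y [-0.162 -0.105] ztop 0.024 rect [ 414. -133.] [37. 60.] 55 bgr [ 76. 108. 133.]
scene pix [348. 225.] 641 x [0.617 0.714] y [0.289 0.386] ztop 0.053 rect [665. 337.] [96. 99.] 51 bgr [ 40.  74. 111.]
scene pix [286. 277.] 1520 x [0.74  0.815] y [0.021 0.152] ztop 0.086 rect [776.  86.] [ 74. 129.] 4 bgr [ 76. 108. 132.]
scene pix [174. 296.] 686 x [0.728 0.773] y [-0.262 -0.205] ztop 0.172 rect [ 742. -234.] [25. 24.] 67 bgr [ 47.5 101.  135. ]
[ 0.46261366 -0.45640135  0.39776899] [ 3.13490685 -0.00516119  0.07133281]
```

View pics/w6.png

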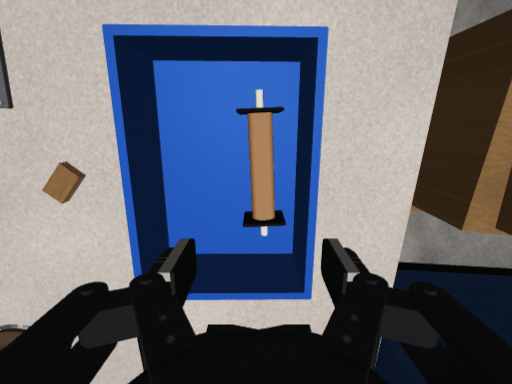

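The core lies in the bin. Next is the board offcut at (0.414,-0.133), with its long axis at -35°.

```bash
python3 -m jog '[[[-0.008,-0.099,0.045,0,0,0,-0.5],[-0.008,-0.099,0.045,0,0,0,-0.5],[-0.008,-0.099,0.045,0,0,0,-0.5],[-0.008,-0.099,0.045,0,0,0,-0.5],[-0.008,-0.099,0.045,0,0,0,-0.5],[-0.008,-0.099,0.045,0,0,0,-0.5],[-0.008,-0.099,0.045,0,0,0,-0.5],[-0.008,-0.099,0.045,0,0,0,-0.5],[-0.008,-0.099,0.045,0,0,0,-0.5],[-0.008,-0.099,0.045,0,0,0,-0.5],[-0.005,-0.097,0.043,0,0,0,-0.5],[0,0,0,0,0,0.145,-0.5],[0,0,0,0,0,0.145,-0.5],[0,0,0,0,0,0.145,-0.5],[0,0,0,0,0,0.145,-0.5],[0,0,0,0,0,0.145,-0.5],[0,0,0,0,0,0.145,-0.5],[0,0,0,0,0,0,-0.5],[0,0,0,0,0,0,-0.5]]]'
python3 - <<'E'
from h import *
from meas import blobs
m,p,d=cap('wrist');blobs('wrist',.009,.15)
o=ctrl.observe();print(o['position'],o['ee_rot'])
E
```

```text
time: 19.3
position: [0.4124, -0.1318, 0.244]
ee_rot: [3.141, 0.002, -0.609]
contact_force: [0.3, -0.6, -0.1]
gripper_width: 0.064
wrist pix [438.  91.] 20076 x [0.288 0.504] y [-0.305 -0.287] ztop 0.131 rect [ 407. -296.] [132.  14.] 4 bgr [29. 12.  4.]
wrist pix [ 61. 102.] 13599 x [0.512 0.674] y [-0.068  0.083] ztop 0.147 rect [517. -63.] [19. 23.] 36 bgr [34. 35. 34.]
wrist pix [ 11. 154.] 969 x [0.531 0.618] y [-0.048  0.098] ztop 0.142 rect [531. -46.] [9. 4.] 62 bgr [65. 61. 59.]
wrist pix [259. 182.] 1858 x [0.383 0.445] y [-0.162 -0.105] ztop 0.019 rect [ 414. -133.] [38. 60.] 54 bgr [39. 64. 87.]
wrist pix [ 87. 283.] 34 x [0.427 0.434] y [0.106 0.119] ztop 0.031 rect [433. 118.] [0. 1.] 10 bgr [33. 43. 51.]
wrist pix [ 29. 316.] 861 x [0.426 0.457] y [0.181 0.23 ] ztop 0.031 rect [434. 205.] [41. 37.] 64 bgr [ 93. 101. 107.]
[ 0.41256332 -0.1318767   0.24419527] [ 3.14126320e+00  1.61523711e-03 -6.09417382e-01]
```

```bash
python3 -m jog '[[[0,0,0.092,0,0,0,-0.5],[0,0,0.092,0,0,0,-0.5],[0,0,0.092,0,0,0,-0.5],[0,0,0.092,0,0,0,-0.5],[0,0,0.092,0,0,0,-0.5],[0,0,0.092,0,0,0,-0.5],[0,0,0,0,0,0,-0.5],[0,0,0,0,0,0,1],[0,0,0,0,0,0,1],[0,0,0,0,0,0,1],[0,0,0,0,0,0,1],[0,0,0,0,0,0,1],[0,0,0,0,0,0,1]]]' 50
```

```text
time: 20.43
position: [0.4144, -0.1326, 0.0808]
ee_rot: [-3.141, -0.003, -0.612]
contact_force: [-1.1, -0.6, 6.0]
gripper_width: 0.0365
```

```bash
python3 -m jog '[[[0,0,-0.11,0,0,0,1],[0,0,-0.11,0,0,0,1],[0,0,-0.11,0,0,0,1],[0,0,-0.11,0,0,0,1],[0,0,-0.11,0,0,0,1],[0.082,0.079,0,0,0,0,1],[0.082,0.079,0,0,0,0,1],[0.082,0.079,0,0,0,0,1],[0.082,0.079,0,0,0,0,1],[0.082,0.079,0,0,0,0,1],[0.082,0.079,0,0,0,0,1],[0.082,0.079,0,0,0,0,1],[0,0,0.1,0,0,0,1],[0,0,0.1,0,0,0,1],[0,0,0.1,0,0,0,1],[0,0,0,0,0,0,1]]]'
python3 -m jog '[[[0,0,0,0,0,0,-0.3],[0,0,0,0,0,0,-0.3],[0,0,0,0,0,0,-0.3],[0,0,-0.1,0,0,0,-0.3],[0,0,-0.1,0,0,0,-0.3],[0,0,-0.1,0,0,0,-0.3],[0,0,-0.1,0,0,0,-0.3],[0,0,-0.1,0,0,0,-0.3],[0,0,0,0,0,0,-0.3],[0,0,0,0,0,0,-0.3]]]'
python3 - <<'E'
from h import *
m,p,d=cap('wrist','w7.png'); m,p,d=cap('scene','s3.png')
from meas import blobs
blobs('scene')
E
```

```text
time: 21.77
position: [0.455, -0.3639, 0.1481]
ee_rot: [-3.14, 0.013, -0.613]
contact_force: [-0.5, 1.0, -0.2]
gripper_width: 0.0362
time: 22.6
position: [0.4606, -0.3682, 0.3101]
ee_rot: [3.14, -0.011, -0.612]
contact_force: [0.2, 0.8, -1.5]
gripper_width: 0.0556
scene pix [297. 132.] 774 x [0.202 0.326] y [0.253 0.392] ztop 0.071 rect [245. 333.] [148.  63.] 35 bgr [123. 127.  43.]
scene pix [336. 167.] 1067 x [0.406 0.481] y [0.291 0.501] ztop 0.071 rect [442. 395.] [180.  67.] 86 bgr [ 78. 109. 135.]
scene pix [ 87. 239.] 6116 x [0.286 0.64 ] y [-0.542 -0.284] ztop 0.28 rect [ 462. -368.] [121.  26.] 56 bgr [82. 42. 19.]
scene pix [283. 180.] 194 x [0.395 0.457] y [0.183 0.239] ztop 0.037 rect [427. 210.] [36. 55.] 57 bgr [180. 178. 178.]
scene pix [256. 182.] 168 x [0.386 0.432] y [0.097 0.141] ztop 0.049 rect [410. 117.] [26. 29.] 35 bgr [104.5 134.  158. ]
scene pix [401. 195.] 1196 x [0.554 0.691] y [0.456 0.637] ztop 0.071 rect [620. 547.] [178.  68.] 58 bgr [ 41. 106. 177.]
scene pix [255. 232.] 3495 x [0.501 0.68 ] y [-0.065  0.182] ztop 0.2 rect [499. -47.] [28. 23.] 0 bgr [117. 108. 104.]
scene pix [348. 225.] 645 x [0.617 0.714] y [0.288 0.384] ztop 0.053 rect [664. 338.] [97. 97.] 49 bgr [ 39.  74. 112.]
scene pix [116. 234.] 259 x [0.422 0.489] y [-0.395 -0.335] ztop 0.03 rect [ 457. -365.] [37. 57.] 60 bgr [ 77. 107. 129.]
scene pix [286. 277.] 1518 x [0.739 0.815] y [0.02  0.151] ztop 0.085 rect [776.  87.] [ 73. 130.] 4 bgr [ 77. 109. 133.]
scene pix [175. 296.] 686 x [0.728 0.773] y [-0.262 -0.205] ztop 0.171 rect [ 742. -234.] [25. 27.] 73 bgr [ 48. 102. 135.]
```

```bash
python3 -c "
import cv2,numpy as np
a=cv2.imread('pics/s3.png')[150:310,20:240]; a=cv2.resize(a,(396,288)); b=cv2.resize(cv2.imread('pics/w7.png'),(384,288)); cv2.imwrite('pics/c7.png',np.hstack([a,b]))"
```

```text
(no output)
```

View pics/c7.png

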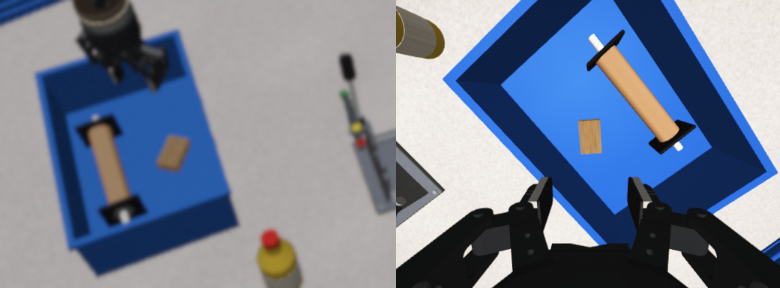

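The board is in the bin at scene pixel (116,234). Next is the ball.

```bash
python3 -m jog '[[[-0.0764,-0.0879,-0.01,0,0,0,-0.6],[-0.0764,-0.0879,-0.01,0,0,0,-0.6],[-0.0764,-0.0879,0,0,0,0,-0.6],[-0.0764,-0.0879,0,0,0,0,-0.6],[-0.0764,-0.0879,0,0,0,0,-0.6],[-0.0764,-0.0879,0,0,0,0,-0.6],[-0.0764,-0.0879,0,0,0,0,-0.6],[-0.0764,-0.0879,0,0,0,0,-0.6],[-0.0764,-0.0879,0,0,0,0,-0.6],[-0.0764,-0.0879,0,0,0,0,-0.6],[-0.0764,-0.0879,0,0,0,0,-0.6],[-0.0764,-0.0879,0,0,0,0,-0.6],[-0.0764,-0.0879,0,0,0,0,-0.6],[-0.0764,-0.0879,0,0,0,0,-0.6]]]'
python3 -m jog '[[[0,0,0,0,0,-0.1374,-0.6],[0,0,0,0,0,-0.1374,-0.6],[0,0,0,0,0,-0.1374,-0.6],[0,0,0,0,0,-0.1374,-0.6],[0,0,0,0,0,-0.1374,-0.6],[0,0,0,0,0,-0.1374,-0.6],[0,0,0,0,0,-0.1374,-0.6],[0,0,0,0,0,-0.1374,-0.6],[0,0,0,0,0,-0.1374,-0.6],[0,0,0,0,0,-0.1374,-0.6],[0,0,0,0,0,-0.1374,-0.6],[0,0,0.1,0,0,0,-0.6],[0,0,0.1,0,0,0,-0.6],[0,0,0,0,0,0,-0.6],[0,0,0,0,0,0,-0.6]]]'
python3 - <<'E'
from h import *
from meas import blobs
m,p,d=cap('wrist');blobs('wrist',.009,.12)
o=ctrl.observe();print(o['position'],o['ee_rot'])
E
```

```text
time: 23.87
position: [0.4069, 0.1211, 0.3091]
ee_rot: [3.14, 0.002, -0.612]
contact_force: [1.3, -0.2, 0.3]
gripper_width: 0.0684
time: 25.12
position: [0.4062, 0.1193, 0.248]
ee_rot: [-3.139, 0.007, 0.575]
contact_force: [-0.1, -0.3, -0.3]
gripper_width: 0.0681
wrist pix [73. 36.] 7437 x [0.404 0.468] y [0.284 0.381] ztop 0.068 rect [444. 335.] [73. 65.] 68 bgr [28. 46. 71.]
wrist pix [413.  70.] 30318 x [0.529 0.666] y [-0.042  0.184] ztop 0.084 rect [555.  59.] [ 26. 217.] 0 bgr [61. 56. 54.]
wrist pix [194. 122.] 2191 x [0.397 0.456] y [0.185 0.238] ztop 0.031 rect [425. 212.] [38. 57.] 58 bgr [142. 143. 142.]
wrist pix [ 30. 212.] 8127 x [0.201 0.326] y [0.251 0.349] ztop 0.065 rect [254. 318.] [154.  37.] 34 bgr [56. 62. 14.]
wrist pix [260. 182.] 1470 x [0.389 0.433] y [0.099 0.143] ztop 0.044 rect [410. 120.] [30. 30.] 32 bgr [ 63.  96. 123.]
[0.40776866 0.1195494  0.24984865] [-3.14060556e+00  2.38061356e-03  5.74934941e-01]
```

```bash
python3 -m jog '[[[0.008,0,0.092,0,0,0,-0.6],[0,0,0.092,0,0,0,-0.6],[0,0,0.092,0,0,0,-0.6],[0,0,0.092,0,0,0,-0.6],[0,0,0.092,0,0,0,-0.6],[0,0,0.085,0,0,0,-0.6],[0,0,0,0,0,0,-0.6],[0,0,0,0,0,0,1],[0,0,0,0,0,0,1],[0,0,0,0,0,0,1],[0,0,0,0,0,0,1],[0,0,0,0,0,0,1]]]' 50
python3 -m jog '[[[0,0,-0.11,0,0,0,1],[0,0,-0.11,0,0,0,1],[0,0,-0.11,0,0,0,1],[0,0,-0.11,0,0,0,1],[0,0,-0.11,0,0,0,1],[0,0,-0.11,0,0,0,1],[0,0,-0.11,0,0,0,1],[0,0,0,0,0,0,1]]]'
```

```text
time: 26.17
position: [0.4127, 0.1214, 0.0892]
ee_rot: [3.14, -0.005, 0.575]
contact_force: [0.3, 0.6, 7.1]
gripper_width: 0.0408
time: 26.83
position: [0.4141, 0.1217, 0.3261]
ee_rot: [3.136, -0.015, 0.575]
contact_force: [1.8, 1.6, 0.4]
gripper_width: 0.041
```

```bash
python3 -m jog '[[[-0.0648,0.0946,0,0,0,0,1],[-0.0648,0.0946,0,0,0,0,1],[-0.0648,0.0946,0,0,0,0,1],[-0.0648,0.0946,0,0,0,0,1],[-0.0648,0.0946,0,0,0,0,1],[-0.0648,0.0946,0,0,0,0,1],[-0.0648,0.0946,0,0,0,0,1],[-0.0648,0.0946,0,0,0,0,1],[-0.0648,0.0946,0,0,0,0,1],[-0.0648,0.0946,0,0,0,0,1],[-0.0648,0.0946,0,0,0,0,1],[-0.0648,0.0946,0,0,0,0,1],[-0.0648,0.0946,0,0,0,0,1],[-0.0648,0.0946,0,0,0,0,1],[0,0,0.11,0,0,0,1],[0,0,0.11,0,0,0,1],[0,0,0.11,0,0,0,1],[0,0,0.11,0,0,0,1],[0,0,0.11,0,0,0,1],[0,0,0,0,0,0,1]]]'
python3 -m jog '[[[0,0,0,0,0,0,-0.3],[0,0,0,0,0,0,-0.3],[0,0,0,0,0,0,-0.3],[0,0,-0.11,0,0,0,-0.6],[0,0,-0.11,0,0,0,-0.6],[0,0,-0.11,0,0,0,-0.6],[0,0,-0.11,0,0,0,-0.6],[0,0,-0.11,0,0,0,-0.6],[0,0,0,0,0,0,-0.6],[0,0,0,0,0,0,-0.6]]]'
python3 - <<'E'
from h import *
m,p,d=cap('wrist','w8.png'); m,p,d=cap('scene','s4.png')
from meas import blobs
blobs('scene');o=ctrl.observe();print(o['position'],o['ee_rot'])
E
```

```text
time: 28.5
position: [0.3941, -0.3566, 0.1464]
ee_rot: [-3.128, 0.003, 0.575]
contact_force: [-1.4, 0.1, -0.4]
gripper_width: 0.041
time: 29.33
position: [0.3996, -0.3621, 0.3238]
ee_rot: [3.13, -0.002, 0.575]
contact_force: [0.9, 1.7, -0.6]
gripper_width: 0.0683
scene pix [297. 132.] 780 x [0.202 0.326] y [0.253 0.393] ztop 0.07 rect [248. 333.] [149.  67.] 34 bgr [123. 127.  43.]
scene pix [336. 167.] 1072 x [0.407 0.481] y [0.291 0.499] ztop 0.07 rect [442. 396.] [180.  68.] 85 bgr [ 78. 109. 135.]
scene pix [ 88. 235.] 6554 x [0.285 0.64 ] y [-0.542 -0.284] ztop 0.136 rect [ 462. -414.] [356. 252.] 4 bgr [82. 42. 18.]
scene pix [283. 179.] 193 x [0.395 0.455] y [0.184 0.238] ztop 0.037 rect [425. 211.] [37. 56.] 57 bgr [180. 178. 178.]
scene pix [401. 195.] 1194 x [0.552 0.691] y [0.455 0.637] ztop 0.07 rect [620. 547.] [178.  70.] 58 bgr [ 41. 106. 177.]
scene pix [255. 232.] 3490 x [0.501 0.68 ] y [-0.065  0.18 ] ztop 0.201 rect [499. -48.] [23. 32.] 89 bgr [117. 108. 104.]
scene pix [114. 226.] 457 x [0.37  0.488] y [-0.393 -0.337] ztop 0.05 rect [ 395. -359.] [37. 34.] 26 bgr [ 85. 108. 132.]
scene pix [348. 225.] 642 x [0.617 0.714] y [0.289 0.385] ztop 0.053 rect [665. 337.] [96. 98.] 1 bgr [ 40.   74.5 112. ]
scene pix [286. 277.] 1524 x [0.739 0.815] y [0.021 0.151] ztop 0.086 rect [776.  86.] [ 73. 130.] 4 bgr [ 77. 109. 133.]
scene pix [175. 296.] 686 x [0.729 0.773] y [-0.262 -0.205] ztop 0.173 rect [ 743. -234.] [24. 26.] 77 bgr [ 48.5 103.  135. ]
[ 0.39798102 -0.36034339  0.31901997] [ 3.13963752e+00 -3.80549826e-04  5.74945629e-01]
```

The ball is in the bin at (0.395,-0.359). Next is the foam.

```bash
python3 -m jog '[[[0.0696,-0.0969,0,0,0,0,-0.6],[0.0696,-0.0969,0,0,0,0,-0.6],[0.0696,-0.0969,0,0,0,0,-0.6],[0.0696,-0.0969,0,0,0,0,-0.6],[0.0696,-0.0969,0,0,0,0,-0.6],[0.0696,-0.0969,0,0,0,0,-0.6],[0.0696,-0.0969,0,0,0,0,-0.6],[0.0696,-0.0969,0,0,0,0,-0.6],[0.0696,-0.0969,0,0,0,0,-0.6],[0.0696,-0.0969,0,0,0,0,-0.6],[0.0696,-0.0969,0,0,0,0,-0.6],[0.0696,-0.0969,0,0,0,0,-0.6],[0.0696,-0.0969,0,0,0,0,-0.6],[0.0696,-0.0969,0,0,0,0,-0.6],[0.0696,-0.0969,0,0,0,0,-0.6],[0.0696,-0.0969,0,0,0,0,-0.6]]]'
python3 -m jog '[[[0,0,0,0,0,-0.1497,-0.6],[0,0,0,0,0,-0.1497,-0.6],[0,0,0,0,0,-0.1497,-0.6],[0,0,0,0,0,-0.1497,-0.6],[0,0,0,0,0,-0.1497,-0.6],[0,0,0,0,0,-0.1497,-0.6],[0,0,0,0,0,-0.1497,-0.6],[0,0,0,0,0,-0.1497,-0.6],[0,0,0,0,0,-0.1497,-0.6],[0,0,0,0,0,-0.1497,-0.6],[0,0,0,0,0,-0.1497,-0.6],[0,0,0,0,0,-0.1497,-0.6],[0,0,0,0,0,-0.1497,-0.6],[0,0,0,0,0,-0.1497,-0.6],[0,0,0,0,0,-0.1497,-0.6],[0,0,0,0,0,-0.1497,-0.6],[0,0,0,0,0,-0.1497,-0.6],[0,0,0.12,0,0,0,-0.6],[0,0,0.12,0,0,0,-0.6],[0,0,0,0,0,0,-0.6]]]'
python3 - <<'E'
from h import *
from meas import blobs
m,p,d=cap('wrist');blobs('wrist',.009,.12)
o=ctrl.observe();print(o['position'],o['ee_rot'])
E
```

```text
time: 30.77
position: [0.4242, 0.213, 0.3163]
ee_rot: [-3.141, 0.003, 0.575]
contact_force: [0.3, 0.2, 0.5]
gripper_width: 0.0688
time: 32.43
position: [0.4198, 0.2093, 0.2381]
ee_rot: [-3.128, -0.01, 2.574]
contact_force: [-1.6, -0.2, -1.4]
gripper_width: 0.0684
wrist pix [321.   9.] 1104 x [0.283 0.326] y [0.316 0.351] ztop 0.067 rect [323. 349.] [6. 8.] 39 bgr [29. 32.  6.]
wrist pix [429. 114.] 12293 x [0.405 0.469] y [0.292 0.458] ztop 0.067 rect [440. 375.] [133.  67.] 84 bgr [35. 60. 83.]
wrist pix [266. 191.] 1910 x [0.393 0.453] y [0.186 0.24 ] ztop 0.031 rect [424. 213.] [38. 55.] 58 bgr [147. 148. 147.]
wrist pix [478. 291.] 3253 x [0.614 0.705] y [0.318 0.38 ] ztop 0.049 rect [657. 361.] [100.  51.] 18 bgr [ 8. 17. 30.]
wrist pix [272. 307.] 4166 x [0.526 0.616] y [0.04  0.189] ztop 0.062 rect [548. 167.] [20.  8.] 25 bgr [62. 58. 56.]
wrist pix [442. 340.] 35 x [0.667 0.682] y [0.291 0.294] ztop 0.048 rect [675. 293.] [16.  4.] 3 bgr [17. 42. 83.]
[0.42147852 0.20994563 0.24101817] [-3.13119143 -0.00764464  2.57354487]
```

```bash
python3 -m jog '[[[0,0,0.087,0,0,0,-0.6],[0,0,0.087,0,0,0,-0.6],[0,0,0.087,0,0,0,-0.6],[0,0,0.087,0,0,0,-0.6],[0,0,0.087,0,0,0,-0.6],[0,0,0.082,0,0,0,-0.6],[0,0,0,0,0,0,-0.6],[0,0,0,0,0,0,1],[0,0,0,0,0,0,1],[0,0,0,0,0,0,1],[0,0,0,0,0,0,1],[0,0,0,0,0,0,1]]]' 40
python3 -m jog '[[[0,0,-0.11,0,0,0,1],[0,0,-0.11,0,0,0,1],[0,0,-0.11,0,0,0,1],[0,0,-0.11,0,0,0,1],[0,0,-0.11,0,0,0,1],[0,0,-0.11,0,0,0,1],[0,0,-0.11,0,0,0,1],[0,0,0,0,0,0,1]]]'
```

```text
time: 33.48
position: [0.4275, 0.2123, 0.0936]
ee_rot: [3.138, 0.003, 2.573]
contact_force: [-1.3, 0.2, 5.3]
gripper_width: 0.035
time: 34.15
position: [0.4294, 0.2131, 0.3319]
ee_rot: [3.127, 0.011, 2.574]
contact_force: [1.9, 0.7, -0.3]
gripper_width: 0.0347
```

```bash
python3 -m jog '[[[0,0,-0.1,0,0,0,1],[-0.0778,-0.0857,0,0,0,0,1],[-0.0778,-0.0857,0,0,0,0,1],[-0.0778,-0.0857,0,0,0,0,1],[-0.0778,-0.0857,0,0,0,0,1],[-0.0778,-0.0857,0,0,0,0,1],[-0.0778,-0.0857,0,0,0,0,1],[-0.0778,-0.0857,0,0,0,0,1],[-0.0778,-0.0857,0,0,0,0,1],[-0.0778,-0.0857,0,0,0,0,1],[-0.0778,-0.0857,0,0,0,0,1],[-0.0778,-0.0857,0,0,0,0,1],[-0.0778,-0.0857,0,0,0,0,1],[-0.0778,-0.0857,0,0,0,0,1],[-0.0778,-0.0857,0,0,0,0,1],[-0.0778,-0.0857,0,0,0,0,1],[-0.0778,-0.0857,0,0,0,0,1],[-0.0778,-0.0857,0,0,0,0,1],[0,0,0,0,0,0,1]]]'
python3 -m jog '[[[0,0,0.115,0,0,0,1],[0,0,0.115,0,0,0,1],[0,0,0.115,0,0,0,1],[0,0,0.115,0,0,0,1],[0,0,0.115,0,0,0,1],[0,0,0.115,0,0,0,1],[0,0,0,0,0,0,1],[0,0,0,0,0,0,-0.3],[0,0,0,0,0,0,-0.3],[0,0,0,0,0,0,-0.3],[0,0,-0.12,0,0,0,-1],[0,0,-0.12,0,0,0,-1],[0,0,-0.12,0,0,0,-1],[0,0,-0.12,0,0,0,-1],[0,0,-0.12,0,0,0,-1],[0,0,-0.12,0,0,0,-1],[0,0,-0.12,0,0,0,-1],[0,0,0,0,0,0,-1]]]'
python3 - <<'E'
from h import *
m,p,d=cap('side','sd2.png');m,p,d=cap('scene','s5.png')
from meas import blobs
blobs('scene');o=ctrl.observe();print(o['position'],o['ee_rot'])
E
```

```text
time: 35.73
position: [0.525, -0.3764, 0.353]
ee_rot: [-3.138, 0.005, 2.569]
contact_force: [0.3, 0.8, 0.6]
gripper_width: 0.0347
time: 37.23
position: [0.5277, -0.3725, 0.4115]
ee_rot: [-3.139, 0.023, 2.574]
contact_force: [0.2, -1.2, 0.7]
gripper_width: 0.0853
scene pix [297. 132.] 775 x [0.201 0.325] y [0.251 0.393] ztop 0.071 rect [254. 330.] [134.  63.] 36 bgr [122. 126.  42.]
scene pix [336. 167.] 1068 x [0.408 0.481] y [0.292 0.5  ] ztop 0.071 rect [441. 396.] [179.  66.] 86 bgr [ 77. 108. 134.]
scene pix [ 91. 240.] 6673 x [0.286 0.64 ] y [-0.542 -0.284] ztop 0.133 rect [ 461. -414.] [358. 253.] 4 bgr [82. 44. 20.]
scene pix [401. 195.] 1193 x [0.552 0.691] y [0.456 0.638] ztop 0.071 rect [618. 548.] [178.  69.] 57 bgr [ 41. 105. 175.]
scene pix [255. 232.] 3510 x [0.501 0.68 ] y [-0.065  0.182] ztop 0.201 rect [502. -48.] [23. 29.] 74 bgr [116. 106. 103.]
scene pix [348. 225.] 639 x [0.618 0.714] y [0.288 0.384] ztop 0.054 rect [666. 336.] [96. 98.] 13 bgr [ 39.  73. 111.]
scene pix [286. 277.] 1521 x [0.739 0.815] y [0.02  0.152] ztop 0.085 rect [776.  86.] [ 73. 130.] 5 bgr [ 76. 108. 132.]
scene pix [174. 296.] 684 x [0.729 0.773] y [-0.262 -0.205] ztop 0.173 rect [ 742. -234.] [24. 26.] 79 bgr [ 46. 101. 134.]
[ 0.52593984 -0.37114605  0.40342824] [-3.14036026  0.01111659  2.57364129]
```

```bash
python3 -c "
import cv2,numpy as np
a=cv2.imread('pics/s5.png')[60:340,0:450]; cv2.imwrite('pics/c8.png',cv2.resize(a,None,fx=1.75,fy=1.75,interpolation=cv2.INTER_CUBIC))"
```

```text
(no output)
```

View pics/c8.png

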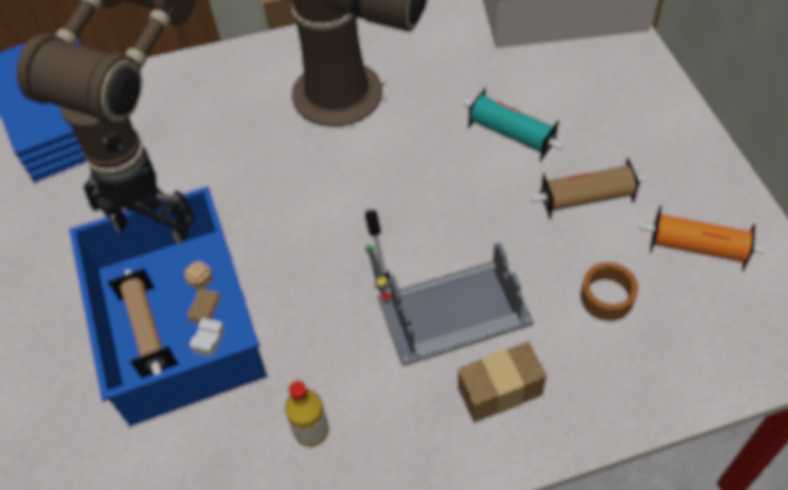

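The scene crop shows all three scraps and the core in the bin, with no other scraps on the bench. The brown roll at scene (337,167) is the fresh one; orange at (402,195) and turquoise at (293,130) are the look-alikes. I'll go above it.

```bash
python3 -m jog '[[[0.0808,0.1005,0,0,0,0,-1],[0.0808,0.1005,0,0,0,0,-1],[0.0808,0.1005,0,0,0,0,-1],[0.0808,0.1005,0,0,0,0,-1],[0.0808,0.1005,0,0,0,0,-1],[0.0808,0.1005,0,0,0,0,-1],[0.0808,0.1005,0,0,0,0,-1],[0.0808,0.1005,0,0,0,0,-1],[0.0808,0.1005,0,0,0,0,-1],[0.0808,0.1005,0,0,0,0,-1],[0.0808,0.1005,0,0,0,0,-1],[0.0808,0.1005,0,0,0,0,-1],[0.0808,0.1005,0,0,0,0,-1],[0.0808,0.1005,0,0,0,0,-1],[0.0808,0.1005,0,0,0,0,-1],[0.0808,0.1005,0,0,0,0,-1],[0.0808,0.1005,0,0,0,0,-1],[0.0808,0.1005,0,0,0,0,-1],[0.0808,0.1005,0,0,0,0,-1],[0.0808,0.1005,0,0,0,0,-1]]]'
python3 -m jog '[[[0,0,0,0,0,0.139,-1],[0,0,0,0,0,0.139,-1],[0,0,0,0,0,0.139,-1],[0,0,0,0,0,0.139,-1],[0,0,0,0,0,0.139,-1],[0,0,0,0,0,0.139,-1],[0,0,0,0,0,0.139,-1],[0,0,0,0,0,0.139,-1],[0,0,0,0,0,0.139,-1],[0,0,0,0,0,0.139,-1],[0,0,0,0,0,0,-1],[0,0,0,0,0,0,-1],[0,0,0,0,0,0,-1]]]'
python3 - <<'E'
from h import *
m,p,d=cap('wrist','w9.png'); w=cloud(m,d)
o=ctrl.observe();print(o['position'],o['ee_rot'])
X,Y,Z=w[...,0],w[...,1],w[...,2]
hsv=cv2.cvtColor(p,cv2.COLOR_BGR2HSV)
k=(X>.39)&(X<.5)&(Y>.27)&(Y<.52)&(Z>.05)&(Z<.075)
q=w[k]; print(cv2.minAreaRect((q[:,:2]*1000).astype(np.float32)))
t=w[k&(hsv[...,1]>80)&(hsv[...,2]>50)]; print(np.percentile(t,[1,50,99],axis=0).round(4))
for y0 in np.arange(.32,.5,.02):
    s=t[abs(t[:,1]-y0)<.01]
    if len(s)>20: s=s[s[:,2]>np.percentile(s[:,2],97)-.004]; print(round(y0,2),len(s),s.mean(0).round(4),((s[:,0].min()+s[:,0].max())/2).round(4))
E
```

```text
time: 39.0
position: [0.4393, 0.4002, 0.3961]
ee_rot: [-3.14, -0.0, 2.574]
contact_force: [0.1, -0.5, 0.6]
gripper_width: 0.0858
time: 40.08
position: [0.4403, 0.3985, 0.3964]
ee_rot: [-3.141, 0.001, 1.484]
contact_force: [-0.1, 0.2, 0.2]
gripper_width: 0.0854
[0.44037567 0.39856089 0.396507  ] [-3.14121688e+00  3.62601300e-04  1.48374187e+00]
((443.6556396484375, 399.22076416015625), (176.44540405273438, 67.13115692138672), 84.54474639892578)
[[0.414  0.3176 0.0507]
 [0.4436 0.4053 0.0619]
 [0.473  0.4798 0.0661]]
0.32 156 [0.4361 0.323  0.0637] 0.4361
0.34 216 [0.4377 0.3401 0.0637] 0.4377
0.36 226 [0.4391 0.3601 0.0641] 0.4396
0.38 236 [0.4406 0.3801 0.0642] 0.4413
0.4 242 [0.4425 0.3998 0.0641] 0.4427
0.42 248 [0.4456 0.4201 0.0637] 0.446
0.44 270 [0.447  0.4402 0.0635] 0.4471
0.46 276 [0.4492 0.4599 0.0636] 0.4498
0.48 159 [0.4499 0.4756 0.0637] 0.4497
```

View pics/w9.png

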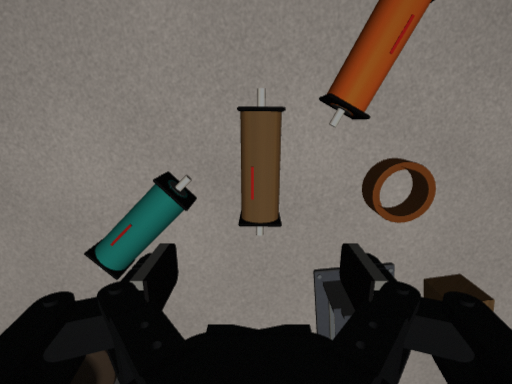

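```bash
python3 -m jog '[[[0.002,0.009,0.09,0,0,0.013,-1],[0,0,0.09,0,0,0,-1],[0,0,0.09,0,0,0,-1],[0,0,0.09,0,0,0,-1],[0,0,0.09,0,0,0,-1],[0,0,0.09,0,0,0,-1],[0,0,0.09,0,0,0,-1],[0,0,0.09,0,0,0,-1],[0,0,0.09,0,0,0,-1],[0,0,0.09,0,0,0,-1],[0,0,0.048,0,0,0,-1],[0,0,0.048,0,0,0,-1],[0,0,0.049,0,0,0,-1],[0,0,0,0,0,0,-1],[0,0,0,0,0,0,1],[0,0,0,0,0,0,1],[0,0,0,0,0,0,1],[0,0,0,0,0,0,1],[0,0,0,0,0,0,1]]]' 90
```

```text
time: 41.72
position: [0.4443, 0.3999, 0.0848]
ee_rot: [3.139, -0.002, 1.472]
contact_force: [0.1, 0.7, 3.9]
gripper_width: 0.0596
```

```bash
python3 -m jog '[[[0,0,-0.03,0,0,0,1],[0,0,-0.058,0,0,0,1],[0,0,-0.058,0,0,0,1],[0,0,-0.058,0,0,0,1],[0,0,-0.058,0,0,0,1],[0,0,-0.058,0,0,0,1],[0,0,-0.058,0,0,0,1],[0,0,-0.058,0,0,0,1],[0,0,-0.058,0,0,0,1],[0,0,-0.058,0,0,0,1],[0,0,-0.058,0,0,0,1],[0,0,-0.058,0,0,0,1],[0,0,-0.058,0,0,0,1],[0,0,-0.058,0,0,0,1],[0,0,-0.058,0,0,-0.07,1],[0,0,0,0,0,-0.07,1],[0,0,0,0,0,0,1],[0,0,0,0,0,0,1]]]'
python3 -m jog '[[[-0.0561,0.0258,0,0,0,0,1],[-0.0561,0.0258,0,0,0,0,1],[-0.0561,0.0258,0,0,0,0,1],[-0.0561,0.0258,0,0,0,0,1],[-0.0561,0.0258,0,0,0,0,1],[-0.0561,0.0258,0,0,0,0,1],[-0.0561,0.0258,0,0,0,0,1],[-0.0561,0.0258,0,0,0,0,1],[-0.0561,0.0258,0,0,0,0,1],[-0.0561,0.0258,0,0,0,0,1],[-0.0561,0.0258,0,0,0,0,1],[-0.0561,0.0258,0,0,0,0,1],[-0.0561,0.0258,0,0,0,0,1],[-0.0561,0.0258,0,0,0,0,1],[-0.0561,0.0258,0,0,0,0,1],[-0.0561,0.0258,0,0,0,0,1],[-0.0561,0.0258,0,0,0,0,1],[-0.0561,0.0258,0,0,0,0,1],[-0.0561,0.0258,0,0,0,0,1],[-0.0561,0.0258,0,0,0,0,1]]]'
python3 -m jog '[[[0,0,0,0,0,0,1],[0,0,0,0,0,0,1],[0,0,0,0,0,0,1]]]'
python3 - <<'E'
from h import *
m,p,d=cap('wrist','w10.png'); w=cloud(m,d)
o=ctrl.observe();print(o['position'],o['ee_rot'])
X,Y,Z=w[...,0],w[...,1],w[...,2]
hsv=cv2.cvtColor(p,cv2.COLOR_BGR2HSV)
k=(abs(X-.604)<.06)&(Y>-.05)&(Y<.22)&(Z>.2)&(Z<.33)
t=w[k]; print(len(t),np.percentile(t,[1,50,99],axis=0).round(4))
b=w[k&(hsv[...,1]>80)]
for y0 in np.arange(.06,.2,.02):
    s=b[abs(b[:,1]-y0)<.01]
    if len(s)>20: print(round(y0,2),len(s),s.mean(0).round(4),s[:,0].min().round(4),s[:,0].max().round(4),s[:,2].max().round(4))
for n in('side','scene'):
    m,p,d=cap(n,n+'_r.png'); w=cloud(m,d)
    X,Y,Z=w[...,0],w[...,1],w[...,2]; hsv=cv2.cvtColor(p,cv2.COLOR_BGR2HSV)
    k=(abs(X-.604)<.04)&(abs(Y-.065)<.15)&(Z>.2)&(Z<.36)&(hsv[...,2]>120)&(hsv[...,1]<60)
    print(n); 
    c,l,s,ce=cv2.connectedComponentsWithStats(k.astype(np.uint8))
    for i in range(1,c):
        if s[i,4]>8: print(ce[i],s[i,4],w[l==i].mean(0).round(4),w[l==i].min(0).round(3),w[l==i].max(0).round(3))
E
```

```text
time: 43.22
position: [0.4424, 0.3984, 0.335]
ee_rot: [-3.14, 0.002, 1.58]
contact_force: [-0.3, -0.9, -5.1]
gripper_width: 0.0599
time: 44.88
position: [0.6009, 0.0633, 0.3338]
ee_rot: [-3.137, 0.0, 1.58]
contact_force: [0.4, 0.1, -4.1]
gripper_width: 0.0599
time: 45.13
position: [0.6008, 0.0644, 0.3345]
ee_rot: [-3.138, -0.001, 1.581]
contact_force: [0.3, 0.5, -4.5]
gripper_width: 0.0597
[0.60086046 0.06476647 0.33474994] [-3.13898932e+00 -5.45275490e-04  1.58150002e+00]
52504 [[0.5466 0.0536 0.2857]
 [0.6006 0.1023 0.3129]
 [0.659  0.1718 0.3286]]
0.06 4211 [0.6007 0.0623 0.3094] 0.5442 0.6616 0.3299
0.08 6168 [0.6007 0.0801 0.3101] 0.5445 0.6621 0.3299
0.1 7035 [0.6003 0.1003 0.3102] 0.5705 0.6297 0.3163
0.12 8327 [0.6001 0.1203 0.3102] 0.57 0.6293 0.3161
0.14 8095 [0.6001 0.1385 0.3102] 0.5691 0.6302 0.3168
side
[218.55 148.5 ] 20 [0.5981 0.167  0.288 ] [0.595 0.153 0.285] [0.602 0.18  0.29 ]
scene
[279.625      166.20833333] 24 [0.5764 0.1298 0.3104] [0.567 0.1   0.3  ] [0.584 0.15  0.321]
[295.89655172 174.03448276] 29 [0.6017 0.1687 0.2904] [0.594 0.152 0.281] [0.618 0.178 0.315]
[224.66666667 178.55555556] 9 [ 0.5717 -0.0243  0.3143] [ 0.569 -0.026  0.302] [ 0.576 -0.02   0.32 ]
[234.94444444 180.11111111] 18 [0.5813 0.0012 0.3087] [ 0.575 -0.022  0.302] [0.59  0.021 0.32 ]
[222.97916667 194.97916667] 48 [ 0.6027 -0.0396  0.2871] [ 0.573 -0.053  0.26 ] [ 0.611 -0.026  0.295]
```

View pics/w10.png

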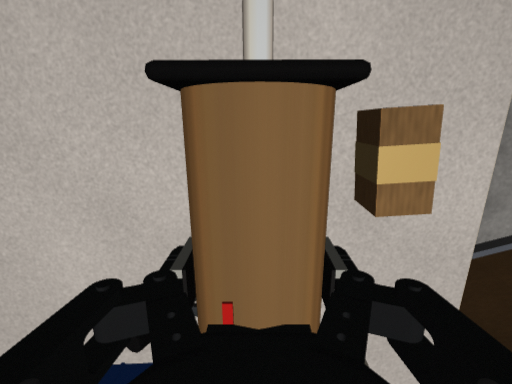

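The roll hangs straight and level, centred at about (0.6006,0.0635), 2 mm off the slots in x. I correct that and lower it.

```bash
python3 -m jog '[[[0.003,0.0073,0.05,0,0,-0.006,1],[0,0,0.06,0,0,0,1],[0,0,0.06,0,0,0,1],[0,0,0.06,0,0,0,1],[0,0,0.06,0,0,0,1],[0,0,0.06,0,0,0,1],[0,0,0.06,0,0,0,1],[0,0,0,0,0,0,1],[0,0,0.03,0,0,0,1],[0,0,0.03,0,0,0,1],[0,0,0.03,0,0,0,1],[0,0,0.03,0,0,0,1],[0,0,0,0,0,0,1]]]'
```

```text
time: 46.37
position: [0.6026, 0.0651, 0.1748]
ee_rot: [-3.138, 0.0, 1.586]
contact_force: [-0.9, -0.1, -5.9]
gripper_width: 0.0599
```

```bash
python3 -m jog '[[[0,0,0.025,0,0,0,1],[0,0,0.025,0,0,0,1],[0,0,0.025,0,0,0,1],[0,0,0.025,0,0,0,1],[0,0,0.02,0,0,0,1],[0,0,0.015,0,0,0,1],[0,0,0.015,0,0,0,1],[0,0,0.012,0,0,0,1],[0,0,0.01,0,0,0,1],[0,0,0,0,0,0,1],[0,0,0,0,0,0,1],[0,0,0,0,0,0,1]]]'
python3 - <<'E'
from h import *
for n in('side','scene'):
    m,p,d=cap(n,n+'_s.png'); w=cloud(m,d)
    X,Y,Z=w[...,0],w[...,1],w[...,2]; hsv=cv2.cvtColor(p,cv2.COLOR_BGR2HSV)
    k=(abs(X-.604)<.03)&(abs(Y-.065)<.13)&(abs(Y-.065)>.085)&(Z>.05)&(Z<.15)&(hsv[...,2]>120)&(hsv[...,1]<60)
    c,l,s,ce=cv2.connectedComponentsWithStats(k.astype(np.uint8))
    for i in range(1,c):
        if s[i,4]>8: print(n,ce[i],s[i,4],w[l==i].mean(0).round(4),w[l==i].min(0).round(3),w[l==i].max(0).round(3))
E
```

```text
time: 47.37
position: [0.6041, 0.0651, 0.1257]
ee_rot: [3.141, -0.0, 1.586]
contact_force: [-1.5, -0.2, -0.6]
gripper_width: 0.0596
side [220.43478261 219.04347826] 23 [0.6014 0.1684 0.0795] [0.593 0.155 0.075] [0.607 0.181 0.089]
scene [292.  215.6] 20 [0.6113 0.1663 0.0941] [0.595 0.152 0.077] [0.63  0.178 0.11 ]
scene [226.27586207 235.79310345] 29 [ 0.6091 -0.0429  0.0833] [ 0.6   -0.053  0.072] [ 0.626 -0.033  0.112]
```

The load has come off the wrist (-5.9 to -0.6 N) and the axle height is about 76 mm, so the roll is seated. Release and retreat to the -x side of the lever.

```bash
python3 -m jog '[[[0,0,0,0,0,0,1],[0,0,0,0,0,0,-1],[0,0,0,0,0,0,-1],[0,0,0,0,0,0,-1],[0,0,0,0,0,0,-1],[0,0,-0.05,0,0,0,-1],[0,0,-0.1,0,0,0,-1],[0,0,-0.12,0,0,0,-1],[0,0,-0.12,0,0,0,-1],[0,0,-0.12,0,0,0,-1],[0,0,-0.12,0,0,0,-1],[0,0,-0.12,0,0,0,-1],[-0.0724,-0.1072,0,0,0,0,1],[-0.0724,-0.1072,0,0,0,0,1],[-0.0724,-0.1072,0,0,0,0,1],[-0.0724,-0.1072,0,0,0,0,1],[-0.0724,-0.1072,0,0,0,0,1],[0,0,0,0,0,0,1]]]'
python3 -m jog '[[[0,0,0,0,0,0.1554,1],[0,0,0,0,0,0.1554,1],[0,0,0,0,0,0.1554,1],[0,0,0,0,0,0.1554,1],[0,0,0,0,0,0.1554,1],[0,0,0,0,0,0.1554,1],[0,0,0,0,0,0.1554,1],[0,0,0,0,0,0.1554,1],[0,0,0,0,0,0.1554,1],[0,0,0,0,0,0.1554,1],[0,0,0,0,0,0.1554,1],[0,0,0,0,0,0.1554,1],[0,0,0,0,0,0.1554,1],[0,0,0,0,0,0,1],[0,0,0,0,0,0,1]]]'
python3 - <<'E'
from h import *
m,p,d=cap('wrist','w11.png'); w=cloud(m,d); o=ctrl.observe(); print(o['position'],o['ee_rot'])
X,Y,Z=w[...,0],w[...,1],w[...,2]
hsv=cv2.cvtColor(p,cv2.COLOR_BGR2HSV)
b=w[(abs(X-.604)<.04)&(abs(Y-.065)<.08)&(Z>.08)&(Z<.13)&(hsv[...,1]>80)]
for y0 in np.arange(0,.14,.02):
    s=b[abs(b[:,1]-y0)<.01]
    if len(s)>20: print(round(y0,2),len(s),s[:,0].min().round(4),s[:,0].max().round(4),np.percentile(s[:,2],98).round(4),s[s[:,2]>s[:,2].max()-.003].mean(0).round(4))
E
```

```text
time: 48.97
position: [0.4397, -0.0481, 0.3494]
ee_rot: [-3.137, 0.002, 1.583]
contact_force: [-0.7, 0.7, -0.3]
gripper_width: 0.0121
time: 50.22
position: [0.4452, -0.0459, 0.3505]
ee_rot: [3.142, -0.001, 0.003]
contact_force: [0.2, -0.7, 0.0]
gripper_width: -0.0001
[ 0.44515948 -0.04588167  0.35044969] [ 3.14154751e+00 -6.37810596e-04  2.75698864e-03]
0.0 1209 0.575 0.6332 0.1064 [ 6.055e-01 -1.000e-04  1.056e-01]
0.02 1206 0.575 0.6331 0.1069 [0.5989 0.0217 0.107 ]
0.04 1188 0.5743 0.6316 0.1073 [0.6002 0.0402 0.1062]
0.06 1201 0.574 0.632 0.107 [0.6006 0.0596 0.1062]
0.08 1202 0.5738 0.6324 0.1064 [0.6044 0.08   0.1054]
0.1 1187 0.5731 0.6306 0.1065 [0.6037 0.1    0.1056]
0.12 1202 0.573 0.6308 0.1064 [0.6036 0.12   0.1055]
0.14 912 0.5722 0.6313 0.1064 [0.6031 0.1377 0.1055]
```

View pics/w11.png

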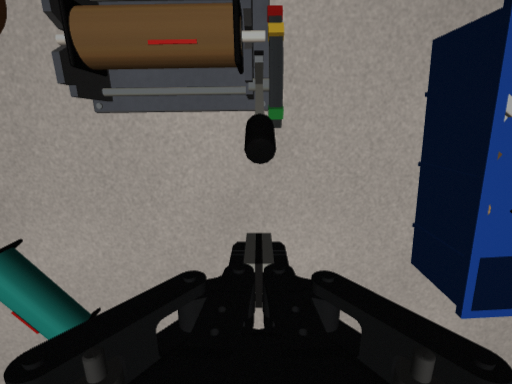

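The roll is level with its top at 106 mm, so it is seated at z≈75 mm. The lever grip lies straight ahead of the closed fingers. Now I push it.

```bash
python3 -m jog '[[[0,0,0.098,0,0,0,1],[0,0,0.098,0,0,0,1],[0,0,0.098,0,0,0,1],[0,0,0,0,0,0,1],[0.03,0,0,0,0,0,1],[0.03,0,0,0,0,0,1],[0.03,0,0,0,0,0,1],[0.03,0,0,0,0,0,1],[0.03,0,0,0,0,0,1],[0.03,0,0,0,0,0,1],[0.03,0,0,0,0,0,1],[0.03,0,0,0,0,0,1],[0.03,0,0,0,0,0,1],[0.03,0,0,0,0,0,1],[0.03,0,0,0,0,0,1],[0.03,0,0,0,0,0,1],[0.03,0,0,0,0,0,1],[0.03,0,0,0,0,0,1],[0.03,0,0,0,0,0,1],[0,0,0,0,0,0,1]]]'
python3 -m jog '[[[0,0,0,0,0,0,1],[-0.06,0,0,0,0,0,1],[-0.1,0,0,0,0,0,1],[-0.1,0,-0.1,0,0,0,1],[-0.1,0,-0.1,0,0,0,1],[0,0,-0.1,0,0,0,1],[0,0,-0.1,0,0,0,1],[0,0,0,0,0,0,1],[0,0,0,0,0,0,1]]]'
python3 - <<'E'
from h import *
m,p,d=cap('wrist','w12.png'); w=cloud(m,d); o=ctrl.observe(); print(o['position'])
X,Y,Z=w[...,0],w[...,1],w[...,2]
hsv=cv2.cvtColor(p,cv2.COLOR_BGR2HSV)
k=(X>.54)&(X<.7)&(Y>-.075)&(Y<-.02)&(Z>.135)&(Z<.25)
q=w[k]
for x0 in np.arange(.55,.67,.01):
    s=q[abs(q[:,0]-x0)<.005]
    if len(s)>3: print(round(x0,2),len(s),s.mean(0).round(4),s[:,2].max().round(4))
# lever angle fit: model cylinder axis in xz plane through pivot
g=w[(X>.56)&(X<.7)&(Y>-.06)&(Y<-.03)&(Z>.165)&(Z<.25)]
px,pz,py=.5545,.087,-.0445
from scipy.optimize import minimize_scalar
def cost(a):
    dx,dz=g[:,0]-px,g[:,2]-pz; n=dx*np.cos(a)-dz*np.sin(a); l=dx*np.sin(a)+dz*np.cos(a)
    r=np.hypot(n,g[:,1]-py); e=np.where(l<.1405,abs(r-.012),abs(l-.142)); return np.median(e)+e.clip(0,.01).mean()
r=min((cost(a),a) for a in np.arange(-.5,1,.005)); print(len(g),r,'q',r[1]+.45)
E
```

```text
time: 51.93
position: [0.5819, -0.0462, 0.262]
ee_rot: [3.141, -0.002, -0.0]
contact_force: [-0.2, 0.3, 0.5]
gripper_width: -0.0
time: 52.68
position: [0.4745, -0.0463, 0.3845]
ee_rot: [3.14, -0.009, -0.0]
contact_force: [-0.7, 0.0, -0.7]
gripper_width: 0.0
[ 0.47350414 -0.04611418  0.38232642]
0.55 120 [ 0.5502 -0.061   0.1596] 0.1615
0.56 119 [ 0.5599 -0.0608  0.1597] 0.1616
0.57 151 [ 0.5705 -0.0576  0.1542] 0.1603
0.58 229 [ 0.5801 -0.0535  0.1537] 0.1615
0.59 388 [ 0.5906 -0.0505  0.171 ] 0.1968
0.6 591 [ 0.6002 -0.0472  0.1926] 0.2152
0.61 541 [ 0.6095 -0.0471  0.2041] 0.2192
0.62 307 [ 0.6194 -0.0447  0.2128] 0.2164
0.63 16 [ 0.6256 -0.0447  0.2093] 0.2106
1522 (np.float64(0.0010309902383823213), np.float64(0.46500000000000086)) q 0.9150000000000009
```

q is about 0.915, which is inside the band. A small extra push of 6 mm will centre it.

```bash
python3 -m jog '[[[0,0,0.1,0,0,0,1],[0,0,0.1,0,0,0,1],[0,0,0.1,0,0,0,1],[0,0,0.1,0,0,0,1],[0,0,0,0,0,0,1],[0.05,0,0,0,0,0,1],[0.05,0,0,0,0,0,1],[0.05,0,0,0,0,0,1],[0.05,0,0,0,0,0,1],[0.05,0,0,0,0,0,1],[0.05,0,0,0,0,0,1],[0.03,0,0,0,0,0,1],[0.02,0,0,0,0,0,1],[0.016,0,0,0,0,0,1],[0.016,0,0,0,0,0,1],[0,0,0,0,0,0,1],[0,0,0,0,0,0,1]]]'
python3 -m jog '[[[-0.06,0,0,0,0,0,1],[-0.1,0,0,0,0,0,1],[-0.1,0,-0.1,0,0,0,1],[-0.1,0,-0.1,0,0,0,1],[0,0,-0.1,0,0,0,1],[0,0,-0.1,0,0,0,1],[0,0,0,0,0,0,1],[0,0,0,0,0,0,1]]]'
python3 - <<'E'
from h import *
m,p,d=cap('wrist','w13.png'); w=cloud(m,d); o=ctrl.observe(); print(o['position'])
X,Y,Z=w[...,0],w[...,1],w[...,2]
g=w[(X>.56)&(X<.7)&(Y>-.06)&(Y<-.03)&(Z>.165)&(Z<.25)]
pz,py=.087,-.0445
for px in(.5525,.5545,.5565):
  def cost(a):
    dx,dz=g[:,0]-px,g[:,2]-pz; n=dx*np.cos(a)-dz*np.sin(a); l=dx*np.sin(a)+dz*np.cos(a)
    r=np.hypot(n,g[:,1]-py); e=np.where(l<.1405,abs(r-.012),abs(l-.142)); return np.median(e)+e.clip(0,.01).mean()
  r=min((cost(a),a) for a in np.arange(-.5,1,.005)); print(px,r,'q',r[1]+.45)
m,p,d=cap('scene','s6.png')
from meas import blobs
blobs('scene')
a=cv2.resize(p[100:300,20:320],(600,400)); b=cv2.resize(cv2.imread('pics/w13.png')[:200],(600,234)); cv2.imwrite('pics/c13.png',np.vstack([a,b])[:600])
E
```

```text
time: 54.15
position: [0.587, -0.046, 0.2607]
ee_rot: [-3.141, 0.001, -0.0]
contact_force: [-0.7, 0.3, -0.6]
gripper_width: -0.0005
time: 54.82
position: [0.4816, -0.0462, 0.3831]
ee_rot: [3.14, -0.008, -0.0]
contact_force: [-0.5, -0.5, 0.6]
gripper_width: 0.0
[ 0.48075108 -0.04603568  0.38093096]
0.5525 (np.float64(0.0010596960781526989), np.float64(0.5200000000000009)) q 0.9700000000000009
0.5545 (np.float64(0.0010511655974983355), np.float64(0.5050000000000008)) q 0.9550000000000007
0.5565 (np.float64(0.0017241467849891132), np.float64(0.4950000000000009)) q 0.945000000000001
scene pix [297. 133.] 765 x [0.203 0.326] y [0.255 0.393] ztop 0.07 rect [247. 333.] [145.  65.] 34 bgr [122. 126.  42.]
scene pix [ 91. 235.] 7242 x [0.285 0.64 ] y [-0.541 -0.285] ztop 0.133 rect [ 461. -414.] [357. 252.] 4 bgr [82. 43. 19.]
scene pix [401. 195.] 1193 x [0.552 0.691] y [0.455 0.637] ztop 0.07 rect [619. 547.] [177.  65.] 57 bgr [ 41. 105. 175.]
scene pix [257. 234.] 3447 x [0.53 0.68] y [-0.065  0.18 ] ztop 0.162 rect [576. -58.] [117.  24.] 13 bgr [ 96. 107. 111.]
scene pix [348. 225.] 645 x [0.616 0.714] y [0.289 0.384] ztop 0.053 rect [665. 338.] [98. 98.] 28 bgr [ 39.  73. 111.]
scene pix [286. 277.] 1521 x [0.74  0.815] y [0.02  0.151] ztop 0.086 rect [776.  87.] [ 73. 130.] 5 bgr [ 77. 108. 132.]
scene pix [174. 296.] 684 x [0.728 0.773] y [-0.262 -0.205] ztop 0.173 rect [ 742. -234.] [25. 26.] 74 bgr [ 47.5 101.5 134.5]
```

View pics/c13.png

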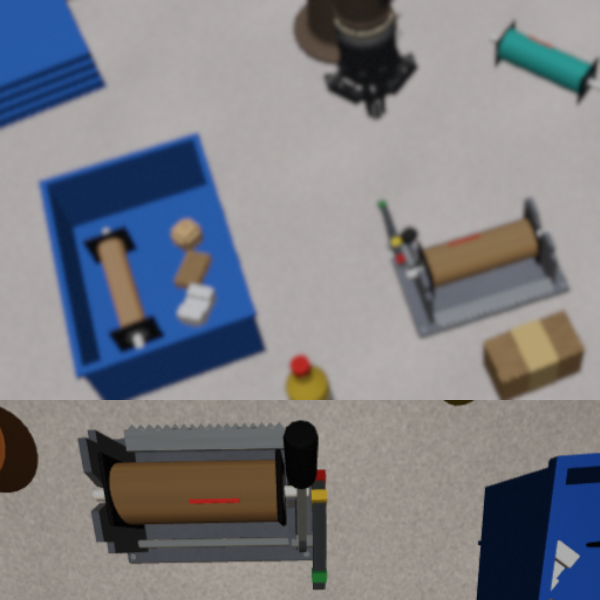

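```bash
python3 - <<'E'
from h import *
m,p,d=load('wrist'); w=cloud(m,d); X,Y,Z=w[...,0],w[...,1],w[...,2]
hsv=cv2.cvtColor(p,cv2.COLOR_BGR2HSV)
b=w[(abs(X-.604)<.04)&(abs(Y-.065)<.08)&(Z>.08)&(Z<.13)&(hsv[...,1]>80)]
for y0 in(0,.06,.13):
    s=b[abs(b[:,1]-y0)<.01]; print(y0,s[:,0].min().round(4),s[:,0].max().round(4),np.percentile(s[:,2],98).round(4))
print(ctrl.finish_job())
E
```

```text
0 0.5753 0.6345 0.1064
0.06 0.5742 0.6334 0.1069
0.13 0.573 0.6325 0.1062
the job is handed in; nothing more can be done
None
```

The job is done and handed in at about 55 s of the allowed 210 s; it returned no verdict. In order, I:
- opened the brake lever to about 0.04 rad
- put the spent core in the bin
- binned the three scraps on the bench: board offcut, brown paper ball and foam
- lowered the fresh roll, held, into both slots
- set the lever to the run mark

**Last checks:**
- **Roll:** it is level, with its top at 106–107 mm, so the axle is about 75–76 mm high. The wrist load dropped from 5.9 to 0.6 N when it seated.
- **Lever:** it reads about 0.955 rad against a target of 0.96. Shifting the assumed pivot by 2 mm gives 0.945–0.97.
- **Bin and bench:** the core and all three scraps are in the bin, and I saw no other scraps on the bench.
- **Bottle, tape and carton:** all are within about 2 mm of where they started.
- **Robot:** the arm is clear of everything.

**What went wrong:** the first pinch on the lever slipped partway at about 0.37 rad, so I finished opening it by pushing with closed fingers. I set the run mark by pushing too. The first push stopped at 0.915 rad and needed a small second one.

**Disagreement:** the scene camera reads heights about 5 mm too high, so I relied on the wrist camera for heights.

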